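Gauge the lens sleeves and sort them by fit

ROBOT

A 7-joint arm with a two-finger parallel gripper is mounted at the origin on the work surface. World frame = base frame: x ahead of the robot, y to its left, z up, the work surface at z = 0. Lengths are in m, angles in degrees, forces in N, time in s.
With the tool pointing down it reaches from about 0.425 to 0.875 m from the base axis. Payload 4.7 kg.
Tool frame: the origin (TCP) lies at the very end of the fingers, on their centre line; the grasp point (between the pads) lies 19 mm behind it; x points along the fingers, y is the direction in which the jaws open and shut, and the axes are right-handed (so a half turn about x gives the same grasp; the last joint's range is limited). The gripper opens to 85 mm and grips with 20 to 120 N. Pads are 22 mm wide; open, the fingers measure 114 mm over their backs; the gripper's body (76 mm by 85 mm) begins 54 mm behind the grasp point. The pads swing forward as they close: fully open they stand 13 mm farther back than shut.
Start: joints at [-70.525, 18.392, -4.016, 83.108, 1.295, 78.541, -3.26], TCP at [0.208, 0.616, 0.231] pointing down, gripper open.
Joint ranges: [-163.93, 163.93], [-17.29, 119.83], [-79.2, 71.16], [3.27, 140.29], [-89.18, 269.18], [5.43, 117.66], [-154.24, 154.24]. Speed limits (degrees/s): [147.25, 147.25, 180, 180, 180, 180, 180].

INTERFACE

Orientations are given as a 3x3 rotation matrix whose columns are the frame's x, y, z axes.
In Python, from workcell import bot gives the robot as it stands.
- The arm moves only by the shell command python3 -m creep 'ROWS' [OPENING] [FORCE]. ROWS is JSON, a list that holds one entry, the list of rows, each a list of 6 numbers: the shift along the world's x, y, z in cm, then the turn, a rotation vector about the world's x, y, z in degrees. A call has 1 to 12 rows; each row shifts and turns the pose as measured when the row begins; what a row does not reach is not made up. A row lasts 1/10 s, in which the tool goes at most 50 mm and 8.59 degrees, less where a joint would pass 70% of its speed; a pose out of reach is approached as far as the arm can. A call with a gripper value outside its range is refused whole. OPENING is the finger opening in cm, from 0 to 8.54, set as the call begins (- or left out, the last holds). The fingers move at their own pace and stop on an object; FORCE is the grip in N (left out, the last holds). Time passes only in rows, so rows that do not move let the fingers close. It gives the time, the measured TCP pose, the force and the opening at its end, in the units of the state.
- bot.state(): the state, without advancing time (a new reading comes with each control period).
- bot.get_image(name): name is "scene" or "side" or "wrist"; returns the picture (400x640x3 uint8, blue, green, red); there is no depth.
- bot.camera_model(name): a dict with "vfov" (degrees; the focal length in pixels is half the picture's height over the tangent of half this angle, whatever the lens; pixels are square), "cx", "cy" (the principal point, pixels), "k1" (the pictures are not rectified: a ray, as slopes to the right and down, at radius r is drawn at 1 + k1 r^2 times it, then the intrinsics apply), "extrinsics" (4x4, takes a point from world to camera coordinates). Camera axes: x right, y up, looking along -z (the intrinsics and any distortion apply to the point x, -y, -z); pixel columns grow to the right and rows downward; lengths in m; the calibration is good to about 2 mm. A picture is of the moment at which its call begins: read the wrist's pose just before it. camera_model takes no time and is no camera call; for the wrist camera it gives the pose at the moment of the call.
- bot.job_done(): hands the job in, once; it reports no verdict.
Trained networks look in the newest picture that a camera, given by its name, has taken for a name from the list of things; names that differ only in an ending like _2 or _b are one class to them, and where a whole thing is asked for, a point or a joint stands for the part that bears it (a point fixed in the world has none). Each returns a list of dicts, best first, with "p" (0 to 1); they miss things now and then, are a little off and sometimes report something else, mostly with a low value. They report only what shows in the picture. A call takes as long as a camera call. They do not tell look-alikes from the thing itself.
- bot.search_frame(camera, target): "rect" ([left, top, width, height] in pixels, round what is visible of it).
The state is a dict: "t": time; "joints": joint angles; "qd": joint speeds; "tau": joint torques, N m; "tool_pos": TCP position; "tool_rot": TCP orientation; "force": force on the tool from outside, world axes, zero at the start; "wrist_torque": the same for the moment, N m; "width": finger opening in m.
Only numpy, scipy, OpenCV 4.12 (cv2) and the standard library are available. Lean on these libraries where they do the work, as an engineer would, in place of code of your own. Each camera call takes 0.05 s, during which the arm holds its last target.

TASK

Turn the dial of the fit gauge so that its white pointer line meets the broad white index mark, which raises the stepped gauge pin, then try the sleeves on the pin one after another, working along the row from the robot's right-hand end to its left. Stand the sleeves that slide right down onto the black stage upright in the shallow cork-lined tray, and those that stop on the pin's shoulder upright in the deeper grey bin. When all are sorted, turn the dial back to its stop to lower the pin; leave the bottle, the loupe and the gauge case where they are.

Things in the scene. Friction and masses are not known exactly. Their poses are not given: they have to be found in the camera images.
- gauge: the fit gauge, a fixed white box 120 (x) x 240 (y) x 64 mm high; origin under its centre, z up. On its top stand the round black stage with the gauge pin (centre at local x 0, y +60 mm) and the black dial (axis at local x 0, y -60 mm)
- stage (a point): fixed point on the gauge: centre of the top face of the black stage (a disc of 76 mm diameter, top 70 mm above the table), on the axis of the gauge pin, z up
- pin_tip (a point): tip of the upright steel gauge pin, which rises and sinks with the dial, 20 mm per rad: 39 mm above the stage with the dial at 0, 65 mm with the dial at 1.3. A tapered nose (12 growing to 22 mm diameter in 10 mm), then a thin part of 22 mm diameter down to the shoulder. Pressed down with more than about 18 N the pin gives way and turns the dial back
- pin_shoulder (a point): point on the pin's axis 22.5 mm below its tip, where the shoulder begins: a bevel growing from 25 to 30 mm diameter in 2.5 mm; below it the pin has its full 30 mm diameter. Moves with the pin, 42.5 mm above the stage with the dial at 1.3
- dial (a joint): angle of the dial in rad: 0 at its stop (pin low), growing as it is turned clockwise seen from above, 1.3 when its pointer line meets the broad white index mark (pin raised for testing), 1.9 at the far stop. It starts somewhere between 0 and 0.35. It needs about 0.4 N m to turn and stays where it is left
- dial_grip (a point): point on the dial's axis at mid-height of its upright grip bar, to be pinched: bar 56 mm long, 14 mm thick, top 14 mm above and foot 18 mm below this point (which is 93.5 mm above the table). The bar runs along this point's x axis; the end at -x bears the white pointer line. z up, the point turns with the dial
- tray: shallow wooden tray with cork floor, for sleeves that fit, fixed, 300 (x) x 150 (y) x 20 mm high outside, walls and floor 6 mm thick; origin under its centre, z up. It may be on the left or on the right
- bin: deeper grey plastic bin, for sleeves that do not fit, fixed, 300 (x) x 150 (y) x 45 mm high outside, walls and floor 6 mm thick; origin under its centre, z up. On the side opposite the tray
- sleeve_1_mid (a point): centre (half-way up) of a flanged sleeve, upright at the start: aluminium tube 44 mm outside (best gripped a little above this point) on a steel foot flange 64 mm across, 8 mm thick; 60 mm high in all, about 0.25 kg, z up its axis. All are alike outside; the bore, right through, is 33 mm (slides over the 30 mm pin) or 27 mm (stops at the shoulder). Four or five of the six are there, in a row; robot's right is -y
- sleeve_2_mid (a point): centre (half-way up) of a flanged sleeve, upright at the start: aluminium tube 44 mm outside (best gripped a little above this point) on a steel foot flange 64 mm across, 8 mm thick; 60 mm high in all, about 0.25 kg, z up its axis. All are alike outside; the bore, right through, is 33 mm (slides over the 30 mm pin) or 27 mm (stops at the shoulder). Four or five of the six are there, in a row; robot's right is -y
- sleeve_3_mid (a point): centre (half-way up) of a flanged sleeve, upright at the start: aluminium tube 44 mm outside (best gripped a little above this point) on a steel foot flange 64 mm across, 8 mm thick; 60 mm high in all, about 0.25 kg, z up its axis. All are alike outside; the bore, right through, is 33 mm (slides over the 30 mm pin) or 27 mm (stops at the shoulder). Four or five of the six are there, in a row; robot's right is -y
- sleeve_4_mid (a point): centre (half-way up) of a flanged sleeve, upright at the start: aluminium tube 44 mm outside (best gripped a little above this point) on a steel foot flange 64 mm across, 8 mm thick; 60 mm high in all, about 0.25 kg, z up its axis. All are alike outside; the bore, right through, is 33 mm (slides over the 30 mm pin) or 27 mm (stops at the shoulder). Four or five of the six are there, in a row; robot's right is -y
- sleeve_5_mid (a point): centre (half-way up) of a flanged sleeve, upright at the start: aluminium tube 44 mm outside (best gripped a little above this point) on a steel foot flange 64 mm across, 8 mm thick; 60 mm high in all, about 0.25 kg, z up its axis. All are alike outside; the bore, right through, is 33 mm (slides over the 30 mm pin) or 27 mm (stops at the shoulder). Four or five of the six are there, in a row; robot's right is -y
- sleeve_6_mid (a point): centre (half-way up) of a flanged sleeve, upright at the start: aluminium tube 44 mm outside (best gripped a little above this point) on a steel foot flange 64 mm across, 8 mm thick; 60 mm high in all, about 0.25 kg, z up its axis. All are alike outside; the bore, right through, is 33 mm (slides over the 30 mm pin) or 27 mm (stops at the shoulder). Four or five of the six are there, in a row; robot's right is -y
- cleaner: bystander: white plastic bottle, 56 mm diameter, 130 mm high; origin at the underside
- loupe: bystander: black stand loupe, 68 mm diameter, 58 mm high; origin at the underside
- gauge_case: bystander: flat black gauge case, 70 x 140 x 28 mm; origin at the underside
Mind the look-alikes: they are no part of the job. What is shaped like the part that bears sleeve_3_mid but purple is not meant. What is shaped like the part that bears sleeve_4_mid but purple is not meant.

How it is judged (in metres and radians):
On the way, in this order (a step that is already met when the one before it is completed fails the run):
1. the dial stands at the index mark, within 0.1 rad (1.2 to 1.4) (value of joint dial between 1.2 and 1.4 rad), for 0.3 s.
2. the sleeve standing first from the right is tried on the raised pin: upright, its axis within 8 mm of the pin's, its middle less than 77 mm above the stage (((horizontal distance between sleeve_1_mid and stage below 0.008 m and z of sleeve_1_mid in the frame of stage below 0.077 m and angle between the z axis of sleeve_1_mid and the z axis of stage, either way round below 0.15 rad) or (horizontal distance between sleeve_2_mid and stage below 0.008 m and z of sleeve_2_mid in the frame of stage below 0.077 m and angle between the z axis of sleeve_2_mid and the z axis of stage, either way round below 0.15 rad))), for 0.2 s.
3. the sleeve standing next along the row is tried on the raised pin: upright, its axis within 8 mm of the pin's, its middle less than 77 mm above the stage ((horizontal distance between sleeve_3_mid and stage below 0.008 m and z of sleeve_3_mid in the frame of stage below 0.077 m and angle between the z axis of sleeve_3_mid and the z axis of stage, either way round below 0.15 rad)), for 0.2 s.
4. the sleeve standing next along the row is tried on the raised pin: upright, its axis within 8 mm of the pin's, its middle less than 77 mm above the stage ((horizontal distance between sleeve_4_mid and stage below 0.008 m and z of sleeve_4_mid in the frame of stage below 0.077 m and angle between the z axis of sleeve_4_mid and the z axis of stage, either way round below 0.15 rad)), for 0.2 s.
5. the sleeve standing next along the row is tried on the raised pin: upright, its axis within 8 mm of the pin's, its middle less than 77 mm above the stage ((horizontal distance between sleeve_5_mid and stage below 0.008 m and z of sleeve_5_mid in the frame of stage below 0.077 m and angle between the z axis of sleeve_5_mid and the z axis of stage, either way round below 0.15 rad)), for 0.2 s.
6. the sleeve standing next along the row is tried on the raised pin: upright, its axis within 8 mm of the pin's, its middle less than 77 mm above the stage ((horizontal distance between sleeve_6_mid and stage below 0.008 m and z of sleeve_6_mid in the frame of stage below 0.077 m and angle between the z axis of sleeve_6_mid and the z axis of stage, either way round below 0.15 rad)), for 0.2 s.
7. with the dial still above 1.1, all sleeves present stand sorted in tray and bin (value of joint dial above 1.1 rad and x of sleeve_1_mid in the frame of bin between -0.115 and 0.115 m and y of sleeve_1_mid in the frame of bin between -0.042 and 0.042 m and z of sleeve_1_mid in the frame of bin between 0.03 and 0.042 m and angle between the z axis of each of sleeve_1_mid, sleeve_4_mid, sleeve_5_mid and the z axis of bin, either way round below 0.15 rad and x of sleeve_2_mid in the frame of tray between -0.115 and 0.115 m and y of sleeve_2_mid in the frame of tray between -0.042 and 0.042 m and z of sleeve_2_mid in the frame of tray between 0.03 and 0.042 m and angle between the z axis of each of sleeve_2_mid, sleeve_3_mid, sleeve_6_mid and the z axis of tray, either way round below 0.15 rad and x of sleeve_3_mid in the frame of tray between -0.115 and 0.115 m and y of sleeve_3_mid in the frame of tray between -0.042 and 0.042 m and z of sleeve_3_mid in the frame of tray between 0.03 and 0.042 m and x of sleeve_4_mid in the frame of bin between -0.115 and 0.115 m and y of sleeve_4_mid in the frame of bin between -0.042 and 0.042 m and z of sleeve_4_mid in the frame of bin between 0.03 and 0.042 m and x of sleeve_5_mid in the frame of bin between -0.115 and 0.115 m and y of sleeve_5_mid in the frame of bin between -0.042 and 0.042 m and z of sleeve_5_mid in the frame of bin between 0.03 and 0.042 m and x of sleeve_6_mid in the frame of tray between -0.115 and 0.115 m and y of sleeve_6_mid in the frame of tray between -0.042 and 0.042 m and z of sleeve_6_mid in the frame of tray between 0.03 and 0.042 m), for 0.3 s.
At the end, for the whole second after the job is handed in: Every sleeve present that slides down to the stage stands in the cork-lined tray and every one that stops at the shoulder stands in the grey bin, each upright within 0.15 rad and resting on the floor inside the walls; the dial is back at its stop (below 0.12 rad) (value of joint dial below 0.12 rad and x of sleeve_1_mid in the frame of bin between -0.115 and 0.115 m and y of sleeve_1_mid in the frame of bin between -0.042 and 0.042 m and z of sleeve_1_mid in the frame of bin between 0.03 and 0.042 m and angle between the z axis of each of sleeve_1_mid, sleeve_4_mid, sleeve_5_mid and the z axis of bin, either way round below 0.15 rad and x of sleeve_2_mid in the frame of tray between -0.115 and 0.115 m and y of sleeve_2_mid in the frame of tray between -0.042 and 0.042 m and z of sleeve_2_mid in the frame of tray between 0.03 and 0.042 m and angle between the z axis of each of sleeve_2_mid, sleeve_3_mid, sleeve_6_mid and the z axis of tray, either way round below 0.15 rad and x of sleeve_3_mid in the frame of tray between -0.115 and 0.115 m and y of sleeve_3_mid in the frame of tray between -0.042 and 0.042 m and z of sleeve_3_mid in the frame of tray between 0.03 and 0.042 m and x of sleeve_4_mid in the frame of bin between -0.115 and 0.115 m and y of sleeve_4_mid in the frame of bin between -0.042 and 0.042 m and z of sleeve_4_mid in the frame of bin between 0.03 and 0.042 m and x of sleeve_5_mid in the frame of bin between -0.115 and 0.115 m and y of sleeve_5_mid in the frame of bin between -0.042 and 0.042 m and z of sleeve_5_mid in the frame of bin between 0.03 and 0.042 m and x of sleeve_6_mid in the frame of tray between -0.115 and 0.115 m and y of sleeve_6_mid in the frame of tray between -0.042 and 0.042 m and z of sleeve_6_mid in the frame of tray between 0.03 and 0.042 m); the robot touches nothing.
It fails at once if the bottle is moved more than 30 mm (distance of cleaner from where it was at the start of the episode above 0.03 m).
It fails at once if the loupe is moved more than 30 mm (distance of loupe from where it was at the start of the episode above 0.03 m).
It fails at once if the gauge case is moved more than 30 mm (distance of gauge_case from where it was at the start of the episode above 0.03 m).
Of sleeve_1, sleeve_2 only 1 to 1 are there at a start; the rules pass over those that are not, and their reading is None.
Of sleeve_3, sleeve_4, sleeve_5, sleeve_6 only 3 to 4 are there at a start; the rules pass over those that are not, and their reading is None.
At some moment in a run one of sleeve_1, sleeve_2, sleeve_3, sleeve_4, sleeve_5, sleeve_6 may be knocked a few centimetres aside while the robot is not near it.
It also fails if it takes over 210 s, if anything falls off the work surface, if the arm or the gripper's body presses on something with over 40 N, if the wrist force passes 120 N, or if a joint passes its speed limit or range.

## Working session

There is one attempt and no reset: what is moved stays moved. The work goes in short steps, Python scripts to look and compute and a shell command to move; the robot and the scene stay as the last step left them, time stands still between calls to the robot, and variables do not carry over. Pictures are saved under pics/ and viewed, and the job is handed in when it is done.

```bash
ls -la; mkdir -p pics; python3 - <<'E'
from workcell import bot
import cv2,json
s=bot.state();print({k:s[k] for k in('t','tool_pos','tool_rot','width','force')})
for n in('scene','side','wrist'):
    cv2.imwrite(f'pics/{n}0.png',bot.get_image(n)); print(n,bot.camera_model(n))
E
```

```text
total 12
drwxr-xr-x  3 agent agent 4096 Dec  7 05:06 .
drwxr-xr-x 23 root  root  4096 Dec  7 05:06 ..
drwxr-xr-x  2 agent agent 4096 Dec  7 05:06 pics
{'t': 0.0, 'tool_pos': array([0.20794126, 0.61526478, 0.2302162 ]), 'tool_rot': array([[-5.14128800e-04,  3.20066497e-01,  9.47394940e-01],
       [-1.89349135e-03,  9.47393056e-01, -3.20066888e-01],
       [-9.99998075e-01, -1.95843973e-03,  1.18961089e-04]]), 'width': 0.08564955101409158, 'force': array([0.05136763, 0.80287005, 0.23599733])}
scene {'vfov': 45.98039694219968, 'cx': 318.30141053316976, 'cy': 203.92964418940443, 'k1': -0.04488075005687929, 'extrinsics': array([[-0.34987145,  0.93679222,  0.00320825,  0.19361263],
       [-0.70469157, -0.26544035,  0.65799028,  0.35631282],
       [ 0.61725178,  0.22795119,  0.75301959, -1.58840931],
       [ 0.        ,  0.        ,  0.        ,  1.        ]])}
side {'vfov': 42.397942178678335, 'cx': 314.6915925965535, 'cy': 195.83839834071037, 'k1': 0.04696352224476124, 'extrinsics': array([[ 0.93039014, -0.36646053,  0.00899257, -0.55332187],
       [ 0.18981699,  0.50261437,  0.84341467, -0.18243609],
       [-0.31359798, -0.78299775,  0.53718789, -1.15508119],
       [ 0.        ,  0.        ,  0.        ,  1.        ]])}
wrist {'vfov': 69.32919384324481, 'cx': 320.2127315522819, 'cy': 198.36411306233168, 'k1': -0.05322259168098452, 'extrinsics': array([[ 3.20499969e-01,  9.47248238e-01, -7.38585917e-04,
        -6.50109091e-01],
       [-9.14713909e-01,  3.09289245e-01, -2.60074273e-01,
         3.39117026e-02],
       [-2.46126461e-01,  8.40293914e-02,  9.65588332e-01,
        -3.77466499e-01],
       [ 0.00000000e+00,  0.00000000e+00,  0.00000000e+00,
         1.00000000e+00]])}
```

View pics/scene0.png

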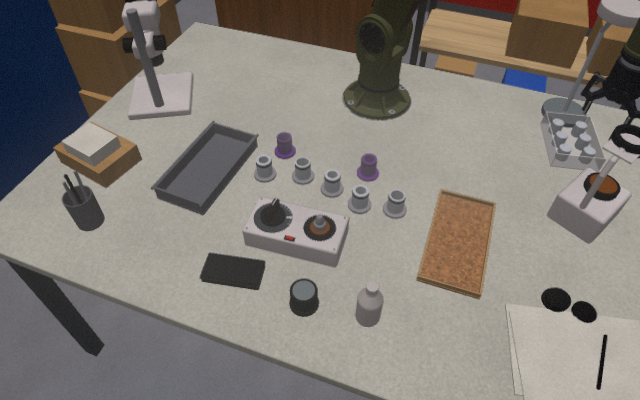

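View pics/side0.png

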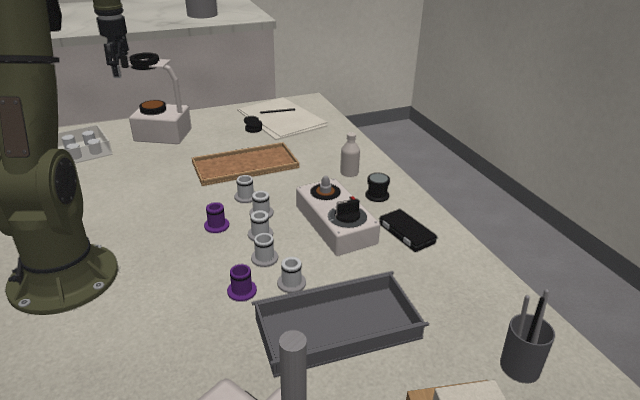

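View pics/wrist0.png

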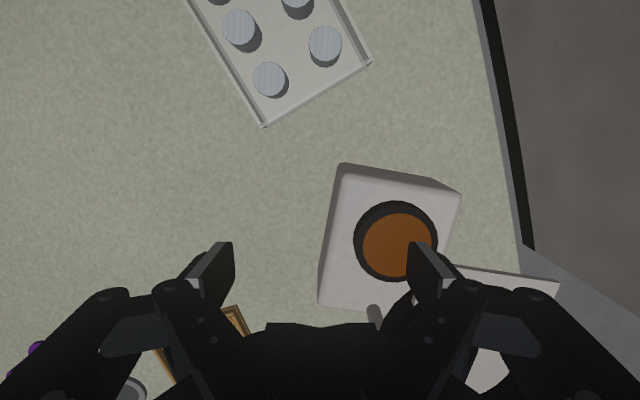

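```bash
cat > h.py <<'E'
import numpy as np, cv2
from scipy.optimize import least_squares
from workcell import bot
def K(m):
    f=200/np.tan(np.radians(m['vfov']/2)); return f,m['cx'],m['cy'],m['k1']
def proj(m,P):
    P=np.atleast_2d(P); E=m['extrinsics']; c=P@E[:3,:3].T+E[:3,3]
    f,cx,cy,k=K(m); u=c[:,0]/-c[:,2]; v=-c[:,1]/-c[:,2]; s=1+k*(u*u+v*v)
    return np.c_[cx+f*u*s,cy+f*v*s]
def onplane(m,px,z):
    f,cx,cy,k=K(m); d=np.array([(px[0]-cx)/f,(px[1]-cy)/f]); r=d.copy()
    for _ in range(20): r=d/(1+k*r@r)
    E=m['extrinsics'];R=E[:3,:3];o=-R.T@E[:3,3]; w=R.T@np.array([r[0],-r[1],-1])
    return o+w*(z-o[2])/w[2]
def rings(*rz):
    a=np.linspace(0,2*np.pi,48,endpoint=False)
    return np.vstack([np.c_[r*np.cos(a),r*np.sin(a),0*a+z] for r,z in rz])
SLV=rings((.032,0),(.032,.008),(.022,.06))
def box(m,P):
    q=proj(m,P); a=q.min(0);b=q.max(0); return np.r_[a,b]
def fitrects(obs,model=SLV,z=0.0,x0=(.6,0)):
    "obs: list of (cam model, rect ltwh)"
    def f(p):
        return np.concatenate([box(m,model+[p[0],p[1],z])-np.array([r[0],r[1],r[0]+r[2],r[1]+r[3]]) for m,r in obs])
    s=least_squares(f,x0,loss='soft_l1'); return s.x,np.abs(s.fun).max()
def crop(img,x0,y0,x1,y1,k,name):
    cv2.imwrite('pics/'+name,cv2.resize(img[y0:y1,x0:x1],None,fx=k,fy=k,interpolation=cv2.INTER_CUBIC))
E
python3 - <<'E'
from h import *
M={n:bot.camera_model(n) for n in('scene','side')}
for n in M:
    im=bot.get_image(n); M[n+'i']=im
crop(M['scenei'],230,110,430,270,4,'sc_crop0.png')
crop(M['sidei'],190,140,440,290,3,'sd_crop0.png')
R={}
for n in('scene','side'):
    for t in('sleeve_1_mid','gauge','dial','tray','bin','cleaner','loupe','gauge_case','pin_tip','dial_grip'):
        r=bot.search_frame(n,t); R[n,t]=r
        print(n,t,[(round(q['p'],2),[round(float(v),1) for v in q['rect']]) for q in r[:9]])
A=[(onplane(M['scene'],(q['rect'][0]+q['rect'][2]/2,q['rect'][1]+q['rect'][3]/2),.03),q['rect']) for q in R['scene','sleeve_1_mid']]
B=[(onplane(M['side'],(q['rect'][0]+q['rect'][2]/2,q['rect'][1]+q['rect'][3]/2),.03),q['rect']) for q in R['side','sleeve_1_mid']]
for a,ra in A:
    b,rb=min(B,key=lambda t:np.linalg.norm(t[0]-a))
    print(np.round(ra),np.round(rb),a[:2],b[:2],fitrects([(M['scene'],ra),(M['side'],rb)],x0=a[:2]),fitrects([(M['scene'],ra)],x0=a[:2])[0],fitrects([(M['side'],rb)],x0=a[:2])[0])
print(bot.state()['t'])
E
```

```text
Traceback (most recent call last):
RuntimeError: dictionary changed size during iteration
```

```bash
cat > m1.py <<'E'
from h import *
M={n:bot.camera_model(n) for n in('scene','side')}
I={n:bot.get_image(n) for n in('scene','side')}
crop(I['scene'],230,110,430,270,4,'sc_crop0.png')
crop(I['side'],190,140,440,290,3,'sd_crop0.png')
R={}
for n in('scene','side'):
    for t in('sleeve_1_mid','gauge','dial','tray','bin','cleaner','loupe','gauge_case'):
        r=bot.search_frame(n,t); R[n,t]=r
        print(n,t,[(round(q['p'],2),[round(float(v),1) for v in q['rect']]) for q in r[:9]])
A=[(onplane(M['scene'],(q['rect'][0]+q['rect'][2]/2,q['rect'][1]+q['rect'][3]/2),.03),q['rect']) for q in R['scene','sleeve_1_mid']]
B=[(onplane(M['side'],(q['rect'][0]+q['rect'][2]/2,q['rect'][1]+q['rect'][3]/2),.03),q['rect']) for q in R['side','sleeve_1_mid']]
for a,ra in A:
    b,rb=min(B,key=lambda t:np.linalg.norm(t[0]-a))
    print(np.round(ra),np.round(rb),a[:2],b[:2],fitrects([(M['scene'],ra),(M['side'],rb)],x0=a[:2]),fitrects([(M['scene'],ra)],x0=a[:2])[0],fitrects([(M['side'],rb)],x0=a[:2])[0])
print(bot.state()['t'])
E
python3 m1.py
```

```text
scene sleeve_1_mid [(0.86, [253.8, 156.5, 20.8, 25.7])]
scene gauge [(0.71, [241.1, 195.7, 107.9, 71.9])]
scene dial [(0.9, [260.4, 198.7, 25.2, 27.0]), (0.64, [420.5, 192.0, 74.0, 102.8]), (0.43, [316.0, 210.4, 10.2, 22.2])]
scene tray [(0.72, [416.6, 189.6, 77.8, 110.0])]
scene bin [(0.71, [149.3, 120.2, 108.5, 96.5])]
scene cleaner [(0.75, [356.6, 281.9, 25.4, 45.8]), (0.49, [347.0, 184.2, 21.8, 27.0])]
scene loupe [(0.76, [289.8, 275.9, 29.3, 39.2])]
scene gauge_case [(0.94, [202.6, 254.1, 62.8, 34.7])]
side sleeve_1_mid [(0.66, [273.4, 255.2, 32.3, 40.1])]
side gauge [(0.61, [296.3, 179.1, 82.9, 74.6])]
side dial [(0.89, [333.6, 199.7, 27.5, 23.1]), (0.46, [247.8, 210.3, 25.2, 30.4])]
side tray [(0.94, [191.4, 141.8, 106.4, 43.4])]
side bin [(0.87, [255.8, 268.8, 174.5, 109.4])]
side cleaner [(0.81, [337.9, 131.3, 20.6, 45.3]), (0.67, [297.0, 175.7, 83.1, 80.3])]
side loupe [(0.97, [363.2, 173.8, 27.7, 26.6])]
side gauge_case [(0.24, [318.8, 174.2, 10.2, 17.9])]
[254. 156.  21.  26.] [273. 255.  32.  40.] [ 0.46897144 -0.19353657] [ 0.45567214 -0.20307737] (array([ 0.4595909 , -0.19878386]), np.float64(2.9806288370101015)) [ 0.46450278 -0.19786961] [ 0.45678445 -0.19865903]
1.1
```

View pics/sc_crop0.png

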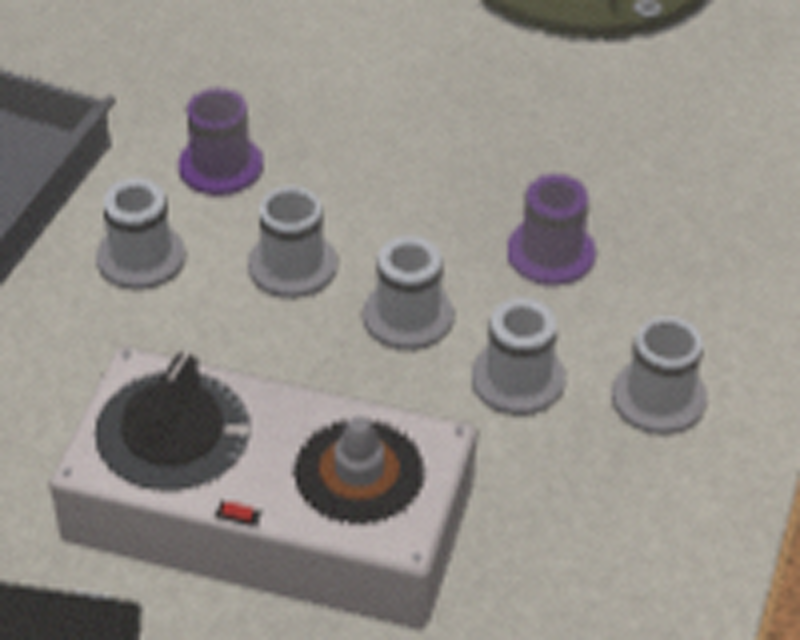

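View pics/sd_crop0.png

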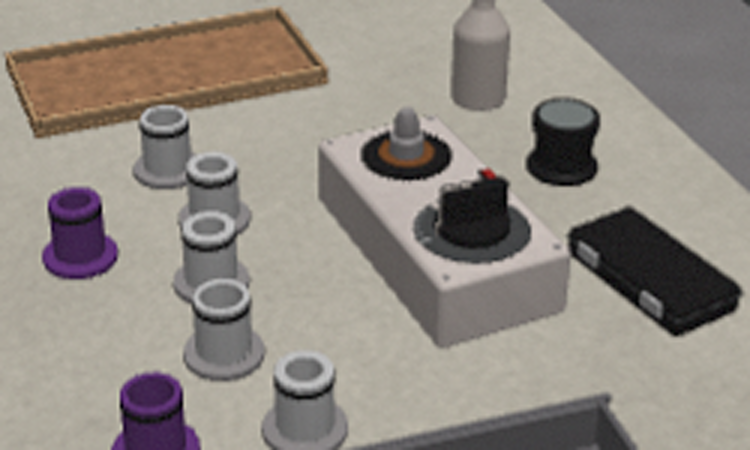

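```bash
python3 - <<'E'
from h import *
a,b=bot.camera_model('scene'),bot.camera_model('side')
P={'s1':((135,203),(305,374),.06),'s3':((291,211),(222,300),.06),'s4':((409,260),(209,231),.06),'s5':((522,325),(212,172),.06),'s6':((667,343),(163,122),.06),
'stage':((359,469),(407,154),.07),'dial':((173,429),(472,229),.065)}
def pp(m,sc,k):
  return onplane(m,sc,k)
for n,(p,q,z) in P.items():
    A=onplane(a,(230+p[0]/4-.4,110+p[1]/4-.4),z);B=onplane(b,(190+q[0]/3-.35,140+q[1]/3-.35),z)
    print(n,A[:2].round(4),B[:2].round(4),((A+B)/2)[:2].round(4), 'r',np.hypot(*((A+B)/2)[:2]).round(3))
for nm,z,ps in(('screws',.064,[(126,355),(459,431),(417,557),(67,472)]),):
    print(np.array([onplane(a,(230+p[0]/4-.4,110+p[1]/4-.4),z)[:2] for p in ps]).round(4))
# tray rim corners scene (z=.02), bin rim corners (.045)
for n,z,ps in(('tray',.02,[(441,190),(495,205),(480,295),(418,280)]),('bin',.045,[(213,123),(258,139),(201,210),(154,190)])):
    q=np.array([onplane(a,p,z)[:2] for p in ps]);print(n,q.round(3),q.mean(0).round(3))
for n,z,ps in(('tray',.02,[(192,162),(289,145),(298,164),(203,182)]),('bin',.045,[(254,304),(391,275),(426,323),(272,367)])):
    q=np.array([onplane(b,p,z)[:2] for p in ps]);print(n,q.round(3),q.mean(0).round(3))
for n,p in(('cleaner',(369,318)),('loupe',(305,305)),('case',(234,275))):print(n,onplane(a,p,0)[:2])
# pointer end
print('pointer',onplane(a,(230+175/4,110+368/4),.1)[:2],onplane(a,(230+235/4,110+430/4),.065)[:2])
E
```

```text
s1 [ 0.4644 -0.1955] [ 0.46   -0.2038] [ 0.4622 -0.1996] r 0.503
s3 [ 0.4339 -0.0917] [ 0.4296 -0.0992] [ 0.4317 -0.0955] r 0.442
s4 [ 0.4499 -0.    ] [ 0.4463 -0.0072] [ 0.4481 -0.0036] r 0.448
s5 [0.48   0.0885] [0.4738 0.0775] [0.4769 0.083 ] r 0.484
s6 [0.462 0.181] [0.4562 0.1739] [0.4591 0.1774] r 0.492
stage [0.6367 0.0336] [0.6358 0.0305] [0.6362 0.032 ] r 0.637
dial [ 0.6439 -0.086 ] [ 0.6443 -0.0869] [ 0.6441 -0.0864] r 0.65
[[ 0.5977 -0.1396]
 [ 0.5825  0.0793]
 [ 0.6816  0.0864]
 [ 0.6967 -0.1327]]
tray [[0.362 0.287]
 [0.365 0.433]
 [0.657 0.433]
 [0.667 0.29 ]] [0.513 0.361]
bin [[ 0.355 -0.417]
 [ 0.374 -0.256]
 [ 0.673 -0.275]
 [ 0.656 -0.428]] [ 0.515 -0.344]
tray [[0.352 0.401]
 [0.665 0.406]
 [0.649 0.276]
 [0.36  0.272]] [0.507 0.339]
bin [[ 0.356 -0.275]
 [ 0.653 -0.296]
 [ 0.649 -0.441]
 [ 0.344 -0.433]] [ 0.501 -0.361]
cleaner [0.7895526  0.20951451]
loupe [0.80940959 0.0631904 ]
case [ 0.79454077 -0.12553159]
pointer [ 0.62587537 -0.08903953] [ 0.6320148  -0.04852541]
```

```bash
python3 -m creep '[[[0,0,5,0,0,0],[0,0,5,0,0,0],[0,-5,0,0,0,0],[2.5,-4,0,0,0,0],[2.5,-4,0,0,0,0],[2.5,-4,0,0,0,0],[2.5,-4,0,0,0,0],[3,-4,0,0,0,0],[3,-4,0,0,0,0],[3,-4,0,0,0,0],[3,-4,0,0,0,0],[3,-4,0,0,0,0]]]' 8.5 40 && python3 -m creep '[[[3,-4,0,0,0,3],[3,-4,0,0,0,3],[3,-4,0,0,0,3],[3,-4,0,0,0,3],[3,-4,0,0,0,3],[3,-4,0,0,0,3],[3,-4,0,0,0,0],[2,-3,0,0,0,0],[0,0,0,0,0,0]]]'
```

```text
t: 2.3
tool_pos: [0.4522, 0.205, 0.3348]
tool_rot: [[0.001, 0.304, 0.953], [0.007, 0.953, -0.304], [-1.0, 0.007, -0.001]]
force: [0.6, 1.1, -0.5]
width: 0.0856
t: 3.2
tool_pos: [0.6826, -0.1148, 0.3356]
tool_rot: [[0.003, -0.014, 1.0], [0.006, 1.0, 0.014], [-1.0, 0.006, 0.003]]
force: [0.0, 0.2, 0.2]
width: 0.0849
```

```bash
python3 - <<'E'
from h import *
cv2.imwrite('pics/w1.png',bot.get_image('wrist')); 
E
```

```text
(no output)
```

View pics/w1.png

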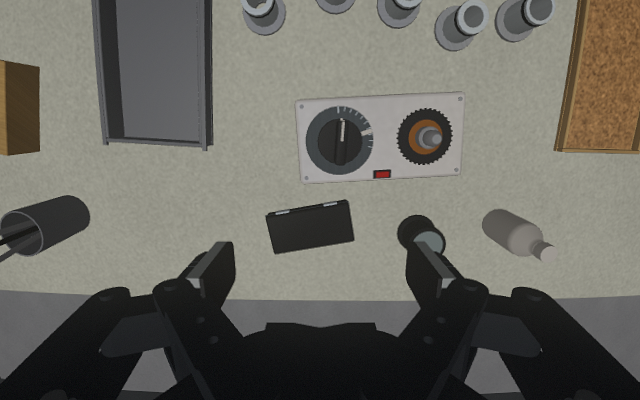

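```bash
python3 - <<'E'
from h import *
im=cv2.imread('pics/w1.png'); crop(im,285,80,475,195,4,'w1c.png')
E
```

```text
(no output)
```

View pics/w1c.png

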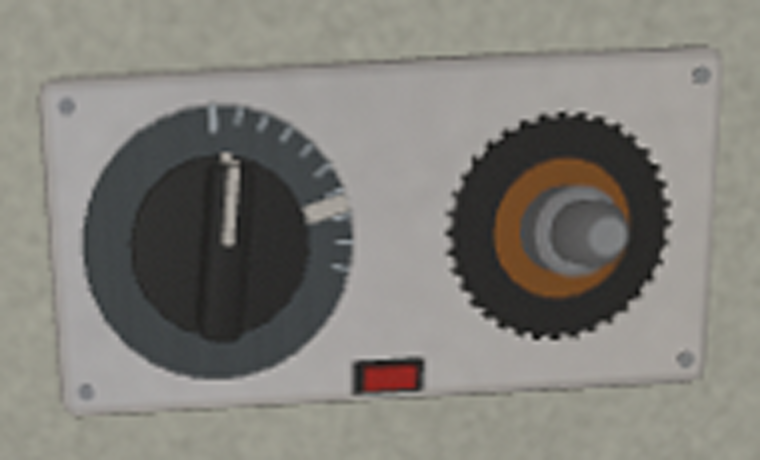

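```bash
cat > g.py <<'E'
from h import *
m=bot.camera_model('wrist')
w=lambda p,z: onplane(m,(285+p[0]/4-.4,80+p[1]/4-.4),z)[:2]
S=np.array([w(p,.064) for p in[(67,106),(701,75),(685,359),(86,391)]]);c=S.mean(0)
y=(S[1]+S[2]-S[0]-S[3]);yaw=np.degrees(np.arctan2(-y[0],y[1]));u=y/np.hypot(*y)
print('centre',c,'yaw',yaw,'sizes',np.hypot(*(S[1]-S[0])),np.hypot(*(S[2]-S[1])))
print('stage',c+.06*u,w((559,226),.07),'dial',c-.06*u,w((219,241),.066))
D=c-.06*u
ang=lambda a,b:np.degrees(np.arctan2(*(a-b)[::-1]))
print('pointer',ang(w((233,163),.1075),w((229,246),.1075)),'from axis',ang(w((233,163),.1075),D))
print('index',ang(w((326,209),.065),D),ang(w((306,215),.065),w((346,203),.065)),'zero tick',ang(w((213,118),.065),D))
E
python3 g.py
```

```text
centre [ 0.64080533 -0.02343877] yaw 4.034854332026339 sizes 0.2197804244212567 0.09972292684021541
stage [0.63658353 0.03641252] [0.63581518 0.03546077] dial [ 0.64502712 -0.08329005] [ 0.64362409 -0.08314538]
pointer 179.13689922251606 from axis 178.7144098422295
index 109.2548370807718 -72.39440209789431 zero tick -175.80073702504686
```

```bash
python3 -m creep '[[[-1.9,1.5,-4,0,0,-1.8],[-1.9,1.6,-4,0,0,0],[0,0,-4,0,0,0],[0,0,-4,0,0,0],[0,0,-2.5,0,0,0],[0,0,0,0,0,0]]]'; python3 - <<'E'
from h import *
cv2.imwrite('pics/w2.png',bot.get_image('wrist')); 
E
```

```text
t: 3.85
tool_pos: [0.6408, -0.0699, 0.1484]
tool_rot: [[0.01, 0.006, 1.0], [0.015, 1.0, -0.006], [-1.0, 0.015, 0.01]]
force: [0.4, 0.3, -0.5]
width: 0.0846
```

View pics/w2.png

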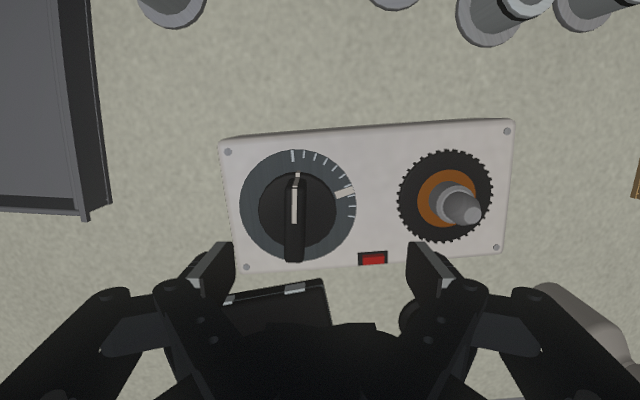

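```bash
cat > g2.py <<'E'
from h import *
m=bot.camera_model('wrist')
w=lambda p,z: onplane(m,p,z)[:2]
S=np.array([w(p,.064) for p in[(228,152),(507,131),(496,247),(246,267)]]);c=S.mean(0)
y=(S[1]+S[2]-S[0]-S[3]);yaw=np.degrees(np.arctan2(-y[0],y[1]));u=y/np.hypot(*y)
print('centre',c,'yaw',yaw,'sizes',np.hypot(*(S[1]-S[0])),np.hypot(*(S[2]-S[1])))
print('stage',c+.06*u,w((445,196),.07),'dial',c-.06*u,w((298,205),.066))
ang=lambda a,b:np.degrees(np.arctan2(*(a-b)[::-1]))
print('pointer',ang(w((296,178),.1075),w((294,223),.1075)))
E
python3 g2.py; python3 - <<'E'
import cv2
im=cv2.imread('pics/w2.png');cv2.imwrite('pics/w2c.png',cv2.resize(im[110:280,210:525],None,fx=2.5,fy=2.5))
E
```

```text
centre [ 0.6437484  -0.02616217] yaw 4.032527198418814 sizes 0.22174858218225468 0.10103824282078082
stage [0.63952904 0.03368929] [0.63710482 0.03296115] dial [ 0.64796777 -0.08601362] [ 0.64464762 -0.08619406]
pointer 175.86693989030738
```

View pics/w2c.png

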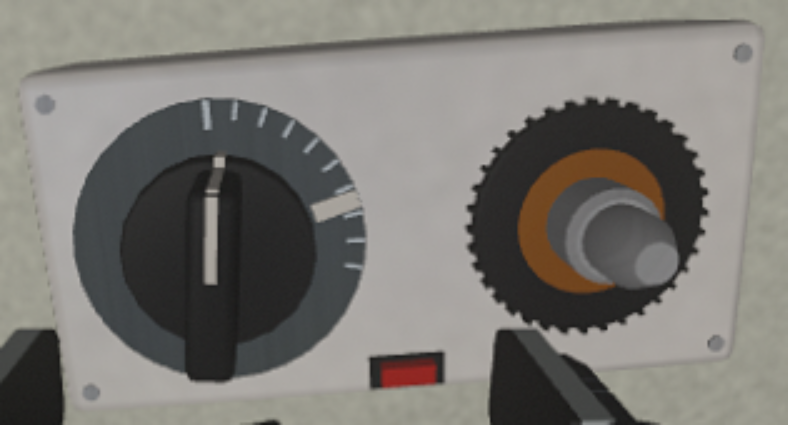

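```bash
python3 -m creep '[[[0.4,-1.5,0,-0.9,0.6,-1],[0,0,0,0,0,0]]]'; python3 -m creep '[[[0,0,-3,0,0,0],[0,0,-3,0,0,0],[0,0,-0.8,0,0,0],[0,0,0,0,0,0]]]'
```

```text
t: 4.1
tool_pos: [0.6482, -0.0849, 0.1546]
tool_rot: [[0.007, 0.022, 1.0], [-0.002, 1.0, -0.022], [-1.0, -0.002, 0.007]]
force: [0.5, -0.5, -0.0]
width: 0.0852
t: 4.5
tool_pos: [0.6549, -0.0873, 0.0941]
tool_rot: [[0.022, 0.024, 0.999], [-0.003, 1.0, -0.024], [-1.0, -0.003, 0.022]]
force: [-0.4, 0.2, 0.7]
width: 0.0852
```

```bash
python3 -m creep '[[[-1.0,0.2,-0.7,0.2,1.3,0],[0,0,-0.6,0,0,0],[0,0,0,0,0,0]]]'
```

```text
t: 4.8
tool_pos: [0.6466, -0.0859, 0.0845]
tool_rot: [[0.003, 0.024, 1.0], [0.0, 1.0, -0.024], [-1.0, 0.0, 0.003]]
force: [-0.0, 0.6, 0.5]
width: 0.0849
```

```bash
python3 -m creep '[[[0,0,-0.3,0,0,0],[0,0,0,0,0,0],[0,0,0,0,0,0],[0,0,0,0,0,0],[0,0,0,0,0,0],[0,0,0,0,0,0],[0,0,0,0,0,0]]]' 0 110; python3 - <<'E'
from h import *
cv2.imwrite('pics/w3.png',bot.get_image('wrist')); 
E
```

```text
t: 5.5
tool_pos: [0.6477, -0.0873, 0.0835]
tool_rot: [[0.007, 0.026, 1.0], [-0.001, 1.0, -0.026], [-1.0, -0.001, 0.007]]
force: [-0.4, -1.0, -1.0]
width: 0.012
```

View pics/w3.png

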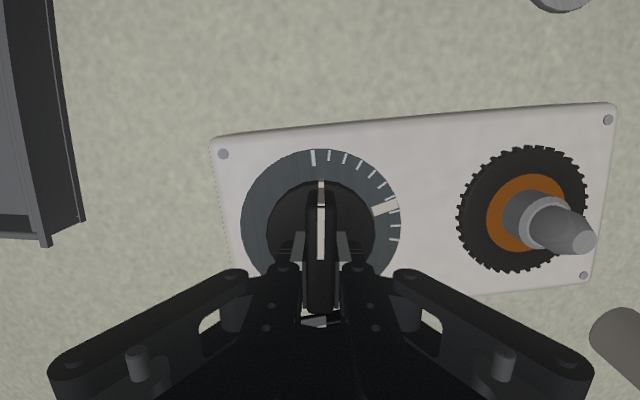

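```bash
python3 -m creep '[[[0,0,0,0,0,-6],[0,0,0,0,0,-6],[0,0,0,0,0,-6]]]'
```

```text
t: 5.85
tool_pos: [0.6476, -0.0881, 0.0835]
tool_rot: [[0.006, 0.339, 0.941], [-0.005, 0.941, -0.339], [-1.0, -0.003, 0.007]]
force: [-1.0, -1.3, 0.5]
width: 0.0123
```

```bash
python3 -m creep '[[[0,0,0,0,0,-6],[0,0,0,0,0,-6],[0,0,0,0,0,-6],[0,0,0,0,0,-6],[0,0,0,0,0,-6],[0,0,0,0,0,-6],[0,0,0,0,0,-6],[0,0,0,0,0,-6],[0,0,0,0,0,0]]]'
```

```text
t: 6.75
tool_pos: [0.646, -0.0899, 0.0835]
tool_rot: [[-0.006, 0.934, 0.357], [-0.011, 0.357, -0.934], [-1.0, -0.009, 0.009]]
force: [-1.1, -0.7, 0.4]
width: 0.0118
```

```bash
python3 -m creep '[[[0,0,0,0.3,0,-1.5],[0,0,0,0,0,0]]]'; python3 - <<'E'
from h import *
cv2.imwrite('pics/w4.png',bot.get_image('wrist')); im=bot.get_image('scene');crop(im,230,180,360,280,6,'s4.png')
E
```

```text
t: 6.95
tool_pos: [0.6459, -0.0899, 0.0835]
tool_rot: [[-0.006, 0.942, 0.336], [-0.006, 0.336, -0.942], [-1.0, -0.008, 0.004]]
force: [0.2, -0.8, 0.9]
width: 0.012
```

View pics/w4.png

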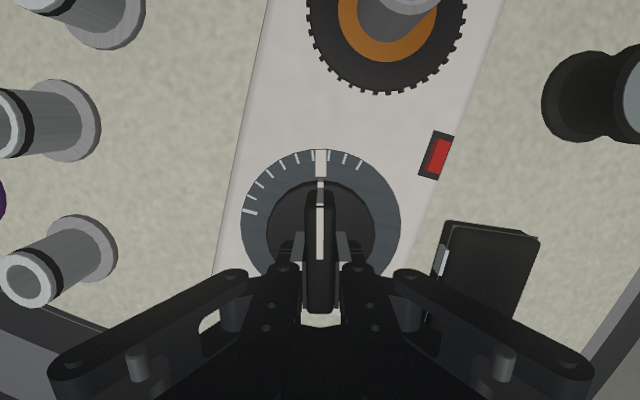

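View pics/s4.png

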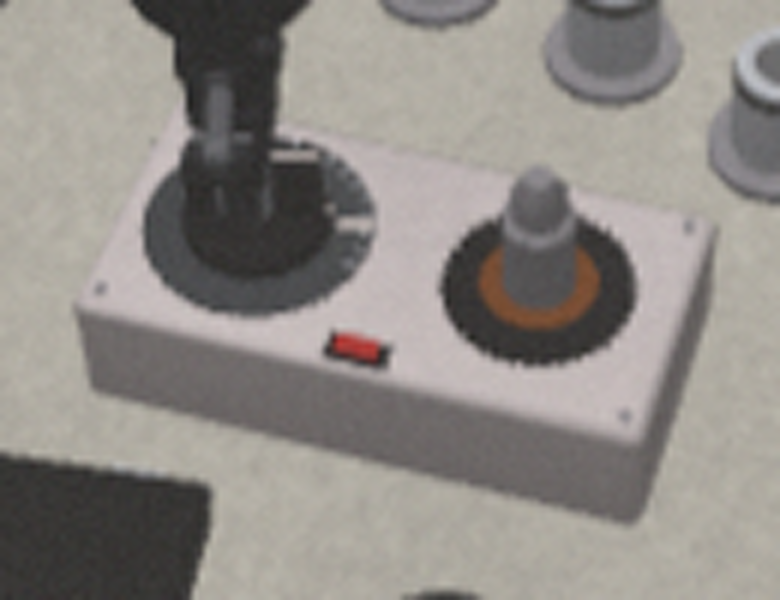

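```bash
python3 -m creep '[[[0,0,0,0,0,0],[0,0,0,0,0,0],[0,0,0,0,0,0],[0,0,1,0,0,0],[0,0,2,0,0,0],[0,0,3,0,0,0],[0,0,4,0,0,0],[0,0,4,0,0,0]]]' 6 && python3 -m creep '[[[-3,-2.5,2,0,0,-5],[-3,-3,2,0,0,-5],[-3,-3,0,0,0,-5],[-3,-3,0,0,0,-5],[-3,-3,0,0,0,0],[-3,-3,0,0,0,0],[0,0,0,0,0,0]]]' 7.5; cat > look.py <<'E'
import sys
from h import *
m=bot.camera_model('wrist'); s=bot.state(); im=bot.get_image('wrist'); cv2.imwrite('pics/'+sys.argv[1],im)
import pickle; pickle.dump(m,open('m.pkl','wb'))
for t in sys.argv[2:]:
    for q in bot.search_frame('wrist',t): print(t,round(q['p'],2),np.round(q['rect'],1))
E
python3 look.py w5.png sleeve_1_mid
```

```text
t: 7.85
tool_pos: [0.6419, -0.088, 0.2237]
tool_rot: [[-0.017, 0.942, 0.336], [-0.005, 0.336, -0.942], [-1.0, -0.017, -0.001]]
force: [0.4, 0.3, -0.1]
width: 0.0602
t: 8.55
tool_pos: [0.4588, -0.271, 0.2779]
tool_rot: [[0.004, 1.0, -0.02], [-0.001, -0.02, -1.0], [-1.0, 0.004, 0.001]]
force: [-0.0, 0.4, -0.8]
width: 0.0754
sleeve_1_mid 0.68 [298.2  92.9  46.1  49.4]
```

View pics/w5.png

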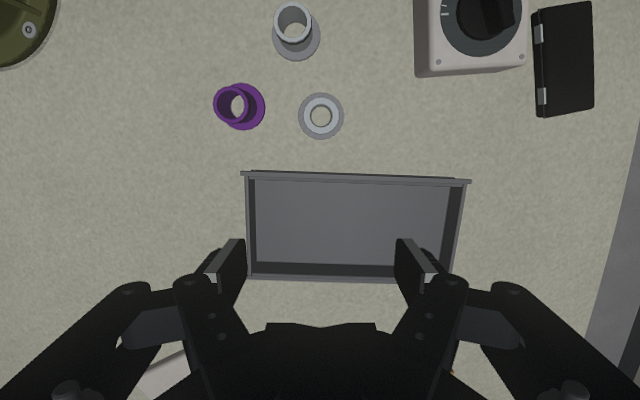

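```bash
cat > fit.py <<'E'
# fit.py pic x y : refine sleeve position by maximising edge gradient along model contours (rim top z, flange)
import sys,pickle
from h import *
from scipy.optimize import minimize
def fit(im,m,xy,z0=0.,upright=True):
    g=cv2.GaussianBlur(cv2.cvtColor(im,cv2.COLOR_BGR2GRAY).astype(np.float32),(0,0),1.2)
    G=np.hypot(cv2.Sobel(g,cv2.CV_32F,1,0),cv2.Sobel(g,cv2.CV_32F,0,1))
    P=rings((.032,.008),(.022,.06))
    def f(p):
        q=proj(m,P+[p[0],p[1],z0]).astype(np.float32)
        v=cv2.remap(G,q[:,0].reshape(1,-1),q[:,1].reshape(1,-1),cv2.INTER_LINEAR)[0]
        return -np.minimum(v,80).mean()
    best=min(((f((xy[0]+a,xy[1]+b)),xy[0]+a,xy[1]+b) for a in np.arange(-.012,.0121,.002) for b in np.arange(-.012,.0121,.002)))
    r=minimize(f,best[1:],method='Nelder-Mead',options=dict(initial_simplex=[best[1:],(best[1]+.001,best[2]),(best[1],best[2]+.001)]))
    return r.x,r.fun
if __name__=='__main__':
    im=cv2.imread('pics/'+sys.argv[1]);m=pickle.load(open('m.pkl','rb'))
    x=onplane(m,(float(sys.argv[2]),float(sys.argv[3])),.06)[:2]
    x,v=fit(im,m,x);print('sleeve',x.round(4),v)
    q=proj(m,rings((.032,.008),(.022,.06))+[x[0],x[1],0])
    c=np.clip(q.mean(0).astype(int),[60,60],[580,340]);x0,y0=c-60
    k=im[y0:y0+120,x0:x0+120];k=cv2.resize(k,None,fx=4,fy=4)
    for p in q:cv2.circle(k,tuple(((p-[x0,y0]+.5)*4).astype(int)),1,(0,0,255),-1)
    cv2.imwrite('pics/fit_'+sys.argv[1],k)
E
python3 fit.py w5.png 321 116; python3 fit.py w5.png 294 22; python3 - <<'E'
from h import *
import pickle;m=pickle.load(open('m.pkl','rb'))
q=np.array([onplane(m,p,.045)[:2] for p in[(242,173),(470,181)]]);print(q)
q=np.array([onplane(m,p,.045)[:2] for p in[(249,277),(449,283)]]);print(q)
E
```

```text
sleeve [ 0.4626 -0.1983] -67.44355010986328
sleeve [ 0.4325 -0.0952] -54.696407318115234
[[ 0.35750442 -0.26886067]
 [ 0.66166708 -0.28598361]]
[[ 0.35337681 -0.42216241]
 [ 0.64841746 -0.44019583]]
```

View pics/fit_w5.png

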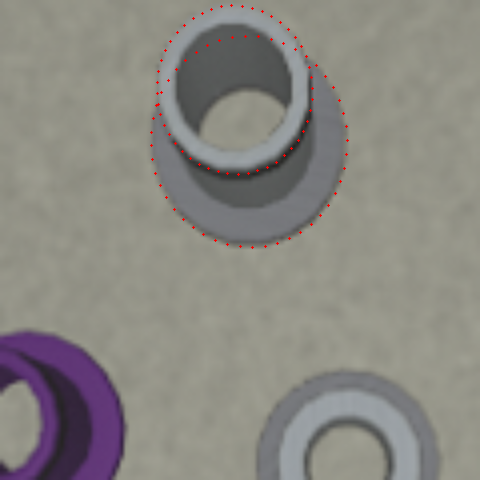

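```bash
python3 -m creep '[[[0.1,2.4,-2,0,0,1],[0.1,2.4,-4,0,0,0],[0.1,2.4,-4,0,0,0],[0,0,-4,0,0,0],[0,0,-3,0,0,0],[0,0,0,0,0,0]]]'
```

```text
t: 9.25
tool_pos: [0.4728, -0.183, 0.1052]
tool_rot: [[0.013, 1.0, 0.017], [0.001, 0.017, -1.0], [-1.0, 0.013, -0.001]]
force: [-0.1, 0.4, -0.5]
width: 0.0752
```

```bash
python3 -m creep '[[[-1.0,-1.5,0,0,0.8,-1],[0,0,0,0,0,0]]]'
```

```text
t: 9.45
tool_pos: [0.4638, -0.1987, 0.107]
tool_rot: [[-0.002, 1.0, 0.001], [-0.001, 0.001, -1.0], [-1.0, -0.002, 0.001]]
force: [0.5, -0.0, -1.0]
width: 0.0749
```

```bash
python3 -m creep '[[[-0.1,0,-3,0,0,0],[0,0,-3,0,0,0],[0,0,-2.0,0,0,0],[0,0,0,0,0,0]]]'
```

```text
t: 9.85
tool_pos: [0.4708, -0.202, 0.0331]
tool_rot: [[0.014, 1.0, -0.0], [-0.002, -0.0, -1.0], [-1.0, 0.014, 0.002]]
force: [0.5, -0.7, -0.3]
width: 0.0751
```

```bash
python3 -m creep '[[[-0.8,0.3,0,0,0.8,0],[0,0,-0.6,0,0,0],[0,0,0,0,0,0]]]'
```

```text
t: 10.15
tool_pos: [0.4656, -0.2003, 0.0315]
tool_rot: [[0.006, 1.0, -0.001], [-0.003, -0.001, -1.0], [-1.0, 0.006, 0.003]]
force: [0.3, 0.1, -0.2]
width: 0.0752
```

```bash
python3 -m creep '[[[-0.2,0.2,-0.6,-0.1,0.3,0],[0,0,0,0,0,0]]]';python3 -m creep '[[[0,0,0,0,0,0],[0,0,0,0,0,0],[0,0,0,0,0,0],[0,0,0,0,0,0],[0,0,0,0,0,0]]]' 3 60
```

```text
t: 10.35
tool_pos: [0.4648, -0.1981, 0.0265]
tool_rot: [[0.004, 1.0, -0.001], [-0.004, -0.001, -1.0], [-1.0, 0.004, 0.004]]
force: [-0.4, 0.6, 0.3]
width: 0.0751
t: 10.85
tool_pos: [0.4647, -0.198, 0.0272]
tool_rot: [[0.003, 1.0, -0.0], [-0.004, -0.0, -1.0], [-1.0, 0.003, 0.004]]
force: [-0.4, 0.0, 0.1]
width: 0.0431
```

```bash
python3 -m creep '[[[0.2,0,2,0,0,0],[0.3,0,4,0,-0.3,0],[0.3,0,4,0,-0.3,0],[0.3,0,4,0,-0.3,0],[0,0,2.5,0,0,0],[0,0,0,0,0,0]]]'; python3 -m creep '[[[2,2.8,0,0,0,0],[3,4,0,0,0,0],[3,4,0,0,0,0],[3,4,0,0,0,0],[3,4,0,0,0,0],[2,2.8,0,0,0,0],[0,0,0,0,0,0]]]'
```

```text
t: 11.45
tool_pos: [0.4718, -0.1975, 0.1942]
tool_rot: [[0.012, 1.0, -0.003], [-0.004, -0.003, -1.0], [-1.0, 0.012, 0.004]]
force: [0.1, -0.3, -1.8]
width: 0.0431
t: 12.15
tool_pos: [0.6305, 0.0263, 0.1823]
tool_rot: [[0.003, 1.0, -0.008], [0.001, -0.008, -1.0], [-1.0, 0.003, -0.001]]
force: [0.4, 1.0, -3.1]
width: 0.0428
```

```bash
python3 -m creep '[[[0.6,0.6,0,0,0.2,0.5],[0,0,0,0,0,0]]]'; python3 look.py w6.png; python3 - <<'E'
from h import *
a=bot.get_image('scene');b=bot.get_image('side')
A=cv2.resize(a[180:270,270:370],None,fx=4,fy=4);B=cv2.resize(b[130:220,280:380],None,fx=4,fy=4)
cv2.imwrite('pics/ss6.png',np.hstack([A,B]))
E
```

```text
t: 12.35
tool_pos: [0.6354, 0.0328, 0.1782]
tool_rot: [[-0.006, 1.0, 0.003], [-0.001, 0.003, -1.0], [-1.0, -0.006, 0.001]]
force: [0.0, 0.9, -2.1]
width: 0.0433
```

View pics/w6.png

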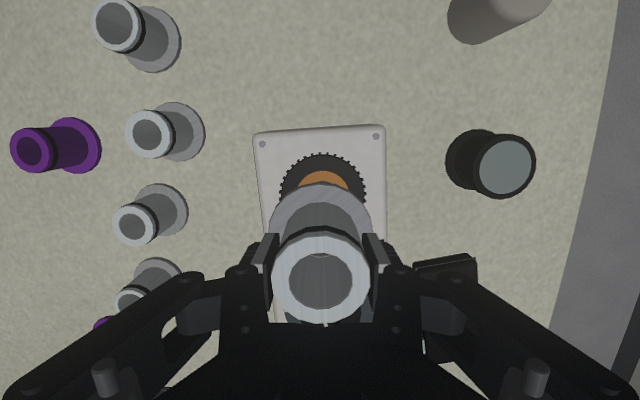

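View pics/ss6.png

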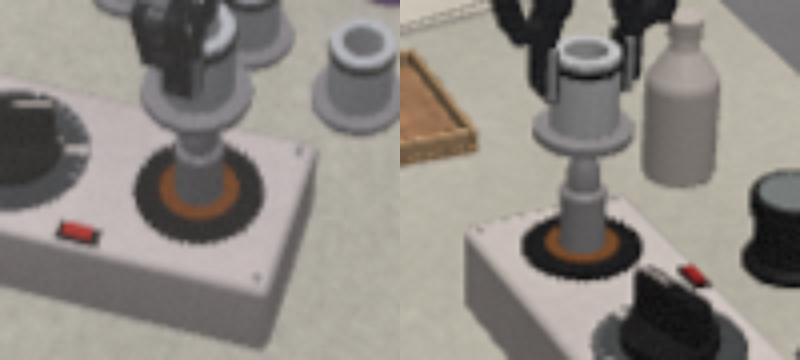

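```bash
python3 -m creep '[[[0,0,-0.8,0,-0.2,0],[-0.1,0,-0.8,0,0.1,0],[0,0,0,0,0,0]]]'
```

```text
t: 12.8
tool_pos: [0.6328, 0.0261, 0.1633]
tool_rot: [[-0.002, 1.0, -0.007], [-0.0, -0.007, -1.0], [-1.0, -0.002, 0.0]]
force: [-0.3, 0.2, -2.3]
width: 0.0431
```

```bash
python3 -m creep '[[[0.35,0.6,0.2,0,0,0.4],[0,0,0,0,0,0]]]';python3 -m creep '[[[0,0,0,0,0,0],[0,0,0,0,0,0],[0,0,0,0,0,0]]]'
```

```text
t: 13.0
tool_pos: [0.6363, 0.0323, 0.1654]
tool_rot: [[-0.002, 1.0, -0.0], [0.0, -0.0, -1.0], [-1.0, -0.002, -0.0]]
force: [1.2, 0.5, -2.7]
width: 0.0428
t: 13.3
tool_pos: [0.6368, 0.0326, 0.166]
tool_rot: [[-0.001, 1.0, 0.001], [0.0, 0.001, -1.0], [-1.0, -0.001, -0.0]]
force: [-0.1, -0.6, -1.8]
width: 0.0431
```

```bash
python3 -m creep '[[[0,0,-0.8,0,0,0],[0,0,0,0,0,0]]]'
```

```text
t: 13.5
tool_pos: [0.6368, 0.0326, 0.1575]
tool_rot: [[-0.001, 1.0, 0.001], [0.0, 0.001, -1.0], [-1.0, -0.001, -0.0]]
force: [0.2, -1.0, -1.6]
width: 0.043
```

Clean. Continue.

```bash
python3 -m creep '[[[0,0,-0.8,0,0,0],[0,0,-0.5,0,0,0],[0,0,0,0,0,0]]]'
```

```text
t: 13.8
tool_pos: [0.6365, 0.0325, 0.1428]
tool_rot: [[-0.002, 1.0, 0.001], [0.0, 0.001, -1.0], [-1.0, -0.002, -0.0]]
force: [0.1, -1.0, -3.0]
width: 0.0431
```

```bash
python3 -m creep '[[[0,0,-0.4,0,0,0],[0,0,-0.2,0,0,0],[0,0,0,0,0,0]]]'
```

```text
t: 14.1
tool_pos: [0.6369, 0.033, 0.1384]
tool_rot: [[-0.001, 1.0, 0.001], [0.002, 0.001, -1.0], [-1.0, -0.001, -0.002]]
force: [-0.5, 0.5, -0.7]
width: 0.043
```

```bash
python3 -m creep '[[[0,0,-0.2,0,0,0],[0,0,0,0,0,0],[0,0,0,0,0,0]]]'; python3 - <<'E'
from h import *
a=bot.get_image('scene');b=bot.get_image('side')
A=cv2.resize(a[180:270,270:370],None,fx=4,fy=4);B=cv2.resize(b[130:220,280:380],None,fx=4,fy=4)
cv2.imwrite('pics/ss7.png',np.hstack([A,B]))
E
```

```text
t: 14.4
tool_pos: [0.6369, 0.0331, 0.1383]
tool_rot: [[-0.001, 1.0, 0.001], [0.003, 0.001, -1.0], [-1.0, -0.001, -0.003]]
force: [-1.4, 0.8, 0.9]
width: 0.0431
```

View pics/ss7.png

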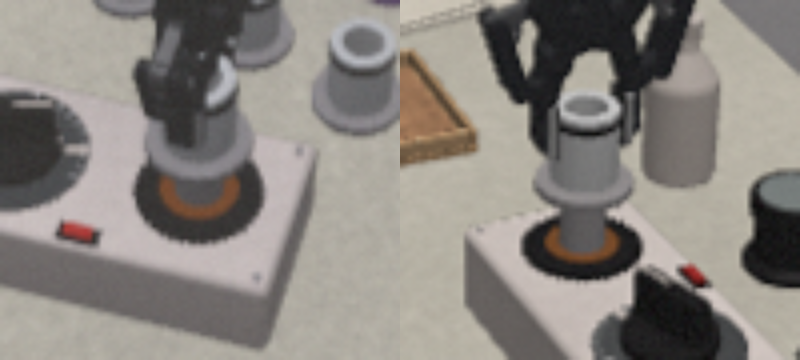

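```bash
python3 -m creep '[[[0,0,2,0,0,0],[0,0,3,0,0,0],[0,0,1.5,0,0,0],[-0.3,-3,0,0,0,0],[-0.6,-4.5,0,0,0,0],[-0.6,-4.5,0,0,0,0],[-0.6,-4.5,0,0,0,0],[-0.6,-4.5,0,0,0,0],[-0.6,-4.5,0,0,0,0],[-0.6,-4.5,0,0,0,0],[-0.6,-4.5,0,0,0,0],[-0.3,-3,0,0,0,0]]]';python3 -m creep '[[[0,0,0,0,0,0],[0,0,0,0,0,0]]]'
```

```text
t: 15.7
tool_pos: [0.587, -0.3448, 0.198]
tool_rot: [[-0.001, 1.0, 0.02], [0.002, 0.02, -1.0], [-1.0, -0.001, -0.002]]
force: [-0.5, -0.6, -2.2]
width: 0.0432
t: 15.9
tool_pos: [0.5832, -0.3523, 0.1968]
tool_rot: [[-0.003, 1.0, 0.009], [-0.002, 0.009, -1.0], [-1.0, -0.003, 0.002]]
force: [0.8, 0.3, -2.2]
width: 0.0427
```

```bash
python3 -m creep '[[[0.3,-0.5,-2,0,0,-0.5],[0,0,-4,0,0,0],[0,0,-4,0,0,0],[0,0,-2,0,0,0],[0,0,0,0,0,0],[0,0,0,0,0,0]]]'
```

```text
t: 16.5
tool_pos: [0.59, -0.3474, 0.0653]
tool_rot: [[-0.004, 1.0, 0.011], [0.003, 0.011, -1.0], [-1.0, -0.004, -0.003]]
force: [-0.0, -0.8, -1.9]
width: 0.0429
```

```bash
python3 -m creep '[[[-0.3,-1,0,0,0,0],[0,0,-1.5,0,0,0],[0,0,-1,0,0,0],[0,0,-0.4,0,0,0],[0,0,0,0,0,0],[0,0,0,0,0,0]]]'
```

```text
t: 17.1
tool_pos: [0.5895, -0.3588, 0.0373]
tool_rot: [[0.002, 1.0, 0.013], [0.0, 0.013, -1.0], [-1.0, 0.002, -0.0]]
force: [0.7, 0.9, -0.6]
width: 0.043
```

```bash
python3 -m creep '[[[0,0,-0.3,0,0,0],[0,0,0,0,0,0],[0,0,0,0,0,0]]]'
```

```text
t: 17.4
tool_pos: [0.59, -0.3591, 0.0349]
tool_rot: [[0.003, 1.0, 0.013], [-0.0, 0.013, -1.0], [-1.0, 0.003, 0.0]]
force: [0.2, 0.1, -2.0]
width: 0.0432
```

```bash
python3 -m creep '[[[0,0,-0.3,0,0,0],[0,0,0,0,0,0],[0,0,0,0,0,0]]]'; python3 -m creep '[[[0,0,0,0,0,0],[0,0,0,0,0,0],[0,0,0,0,0,0],[0,0,3,0,0,0],[0,0,4,0,0,0],[0,0,4,0,0,0],[0,0,4,0,0,0],[0,0,4,0,0,0],[0,0,0,0,0,0]]]' 5.8
```

```text
t: 17.7
tool_pos: [0.5909, -0.3594, 0.0337]
tool_rot: [[0.005, 1.0, 0.013], [-0.001, 0.013, -1.0], [-1.0, 0.005, 0.001]]
force: [-0.2, 0.8, -1.4]
width: 0.043
t: 18.6
tool_pos: [0.589, -0.3588, 0.2298]
tool_rot: [[0.003, 1.0, 0.012], [-0.001, 0.012, -1.0], [-1.0, 0.003, 0.001]]
force: [-0.1, -0.2, 0.6]
width: 0.0579
```

```bash
python3 -m creep '[[[-2,3,0.5,0,0,0],[-3,4,0.5,0,0,0],[-3,4,0.5,0,0,0],[-3,4,0,0,0,0],[-3,4,0,0,0,0],[0,0,0,0,0,0],[0,0,0,0,0,0]]]' 7.5; python3 look.py w8.png
```

```text
t: 19.3
tool_pos: [0.4481, -0.1699, 0.2422]
tool_rot: [[0.004, 1.0, 0.016], [0.008, 0.016, -1.0], [-1.0, 0.004, -0.007]]
force: [0.2, -0.7, 0.8]
width: 0.0747
```

View pics/w8.png

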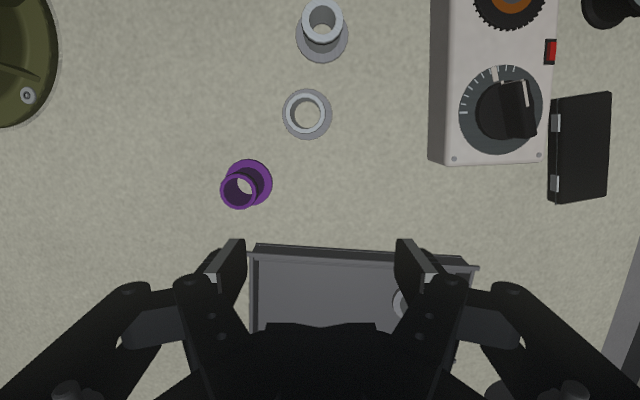

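```bash
python3 fit.py w8.png 307 112;  python3 fit.py w8.png 322 20; python3 - <<'E'
from h import *
import pickle;m=pickle.load(open('m.pkl','rb'))
a,b=onplane(m,(526,82),.1075)[:2],onplane(m,(529,105),.1075)[:2];print('pointer ang',np.degrees(np.arctan2(*(a-b)[::-1])))
E
```

```text
sleeve [ 0.4317 -0.094 ] -64.0411605834961
sleeve [ 0.4489 -0.0021] -54.82741165161133
pointer ang 107.53491664789888
```

View pics/fit_w8.png

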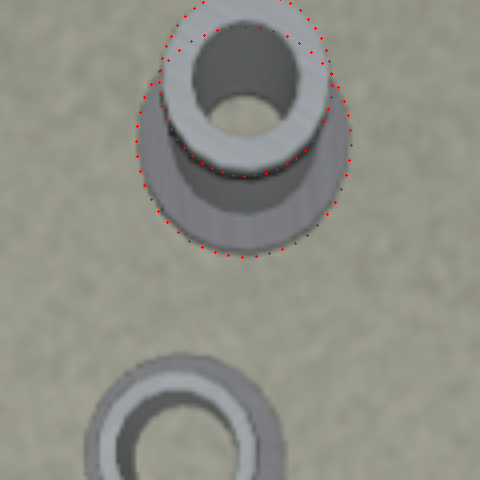

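```bash
python3 -m creep '[[[-0.8,3.5,-3,-0.4,0,-0.5],[-0.8,4,-4,0,0,0],[0,0,-4,0,0,0],[0,0,-3,0,0,0],[0,0,0,0,0,0],[0,0,0,0,0,0]]]'
```

```text
t: 19.95
tool_pos: [0.4344, -0.1071, 0.0974]
tool_rot: [[-0.002, 1.0, -0.017], [-0.023, -0.017, -1.0], [-1.0, -0.002, 0.023]]
force: [-0.2, 0.5, 0.2]
width: 0.075
```

```bash
python3 -m creep '[[[-0.3,1.25,0,1.3,0,1],[0,0,0,0,0,0],[0,0,0,0,0,0]]]'
```

```text
t: 20.25
tool_pos: [0.4342, -0.0965, 0.1005]
tool_rot: [[0.001, 1.0, -0.002], [-0.002, -0.002, -1.0], [-1.0, 0.001, 0.002]]
force: [0.6, 1.0, -0.2]
width: 0.0749
```

```bash
python3 -m creep '[[[-0.3,0.2,-2.5,0,0,0],[0,0,-2.5,0,0,0],[0,0,-1.5,0,0,0],[0,0,0,0,0,0],[0,0,0,0,0,0]]]'
```

```text
t: 20.75
tool_pos: [0.4371, -0.0936, 0.0392]
tool_rot: [[0.015, 1.0, -0.001], [0.003, -0.001, -1.0], [-1.0, 0.015, -0.003]]
force: [0.5, 0.1, 0.3]
width: 0.0751
```

```bash
python3 -m creep '[[[-0.5,-0.1,-0.6,-0.2,0.9,0],[0,0,-0.5,0,0,0],[0,0,0,0,0,0]]]'
```

```text
t: 21.05
tool_pos: [0.4341, -0.0941, 0.0299]
tool_rot: [[0.003, 1.0, 0.0], [0.002, 0.0, -1.0], [-1.0, 0.003, -0.002]]
force: [0.9, -0.0, -0.5]
width: 0.0749
```

```bash
python3 -m creep '[[[-0.2,0,-0.3,0,0,0],[0,0,0,0,0,0]]]';python3 -m creep '[[[0,0,0,0,0,0],[0,0,0,0,0,0],[0,0,0,0,0,0],[0,0,0,0,0,0],[0,0,0,0,0,0]]]' 3 60
```

```text
t: 21.25
tool_pos: [0.4323, -0.0941, 0.027]
tool_rot: [[0.003, 1.0, 0.0], [0.002, 0.0, -1.0], [-1.0, 0.003, -0.002]]
force: [0.1, 1.0, -0.7]
width: 0.0751
t: 21.75
tool_pos: [0.4324, -0.0941, 0.0275]
tool_rot: [[0.004, 1.0, 0.0], [0.003, 0.0, -1.0], [-1.0, 0.004, -0.003]]
force: [0.6, 0.1, -0.1]
width: 0.0421
```

```bash
python3 -m creep '[[[0,0,2,0,0,0],[0,0,4,0,0,0],[0,0,4,0,0,0],[0,0,4,0,0,0],[0,0,2.5,0,0,0],[2.5,1.5,0,0,0,0],[4,2.5,0,0,0,0],[4,2.5,0,0,0,0],[4,2.5,0,0,0,0],[4,2.5,0,0,0,0],[0,0,0,0,0,0],[0,0,0,0,0,0]]]'
```

```text
t: 22.95
tool_pos: [0.6185, 0.0279, 0.1902]
tool_rot: [[-0.004, 1.0, 0.002], [0.005, 0.002, -1.0], [-1.0, -0.004, -0.005]]
force: [-0.6, -1.4, -1.7]
width: 0.0422
```

```bash
python3 -m creep '[[[1.8,0.45,-0.5,-0.3,-0.2,0],[0,0,-0.5,0,0,0],[0,0,0,0,0,0],[0,0,0,0,0,0]]]'; cat > fh.py <<'E'
# refine held sleeve position: fh.py pic base_z ; uses wrist, rim+flange at z offset
import sys
from fit import *
m=bot.camera_model('wrist');s=bot.state();im=bot.get_image('wrist');cv2.imwrite('pics/'+sys.argv[1],im)
z0=s['tool_pos'][2]-float(sys.argv[2])
x,v=fit(im,m,s['tool_pos'][:2],z0);print('held at',x.round(4),'tcp',s['tool_pos'].round(4),v)
q=proj(m,rings((.032,.008),(.022,.06))+[x[0],x[1],z0])
for p in q: cv2.circle(im,tuple(p.astype(int)),1,(0,0,255),-1)
cv2.imwrite('pics/o_'+sys.argv[1],im)
E
python3 fh.py w9.png .027
```

```text
t: 23.35
tool_pos: [0.6333, 0.0312, 0.1786]
tool_rot: [[-0.004, 1.0, 0.0], [0.001, 0.0, -1.0], [-1.0, -0.004, -0.001]]
force: [-0.1, 0.4, -1.5]
width: 0.0421
held at [0.6339 0.0321] tcp [0.6333 0.0312 0.1786] -59.64822006225586
```

View pics/o_w9.png

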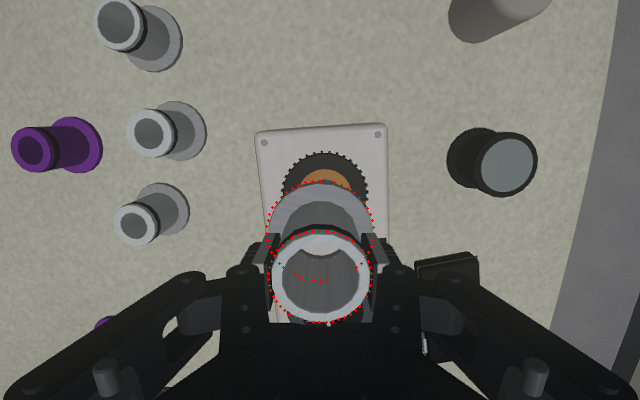

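```bash
python3 -m creep '[[[0.35,0.15,0,0,0,0],[0,0,0,0,0,0],[0,0,0,0,0,0]]]'
```

```text
t: 23.7
tool_pos: [0.6363, 0.0317, 0.1803]
tool_rot: [[-0.003, 1.0, -0.002], [0.004, -0.002, -1.0], [-1.0, -0.003, -0.004]]
force: [-0.2, 0.5, -2.2]
width: 0.0421
```

```bash
python3 -m creep '[[[0.05,0.1,-0.8,-0.2,0,0],[0,0,-0.8,0,0,0],[0,0,-0.8,0,0,0],[0,0,0,0,0,0],[0,0,0,0,0,0]]]'
```

```text
t: 24.2
tool_pos: [0.6363, 0.0329, 0.1535]
tool_rot: [[-0.004, 1.0, -0.002], [-0.0, -0.002, -1.0], [-1.0, -0.004, 0.0]]
force: [0.4, -0.6, -2.4]
width: 0.0425
```

Over the nose now; on past the shoulder height (TCP 0.138 was where the first stopped).

```bash
python3 -m creep '[[[0.05,0,-0.8,0,0,0],[0,0,-0.8,0,0,0],[0,0,-0.4,0,0,0],[0,0,0,0,0,0],[0,0,0,0,0,0]]]'
```

```text
t: 24.7
tool_pos: [0.6368, 0.0328, 0.1314]
tool_rot: [[-0.004, 1.0, -0.002], [-0.001, -0.002, -1.0], [-1.0, -0.004, 0.001]]
force: [-0.2, -0.4, -1.3]
width: 0.0417
```

```bash
python3 -m creep '[[[0,0,-1,0,0,0],[0,0,-1,0,0,0],[0,0,-0.8,0,0,0],[0,0,0,0,0,0],[0,0,0,0,0,0]]]'
```

```text
t: 25.2
tool_pos: [0.6367, 0.0328, 0.1008]
tool_rot: [[-0.004, 1.0, -0.002], [-0.001, -0.002, -1.0], [-1.0, -0.004, 0.001]]
force: [0.1, 0.1, -2.3]
width: 0.042
```

```bash
python3 -m creep '[[[0,0,2,0,0,0],[0,0,3,0,0,0],[0,0,3,0,0,0],[0,0,2,0,0,0],[-0.5,2.5,0,0,0,0],[-0.95,4.5,0,0,0,0],[-0.95,4.5,0,0,0,0],[-0.95,4.5,0,0,0,0],[-0.95,4.5,0,0,0,0],[-0.95,4.5,0,0,0,0],[-0.95,4.5,0,0,0,0],[0,0,0,0,0,0]]]'; python3 -m creep '[[[0,0,0,0,0,0],[0,0,0,0,0,0]]]'; python3 look.py w10.png
```

```text
t: 26.4
tool_pos: [0.5722, 0.3349, 0.21]
tool_rot: [[0.007, 1.0, -0.01], [0.003, -0.01, -1.0], [-1.0, 0.007, -0.003]]
force: [-0.5, 1.0, -2.3]
width: 0.0422
t: 26.6
tool_pos: [0.5718, 0.3363, 0.2101]
tool_rot: [[0.007, 1.0, -0.007], [0.003, -0.007, -1.0], [-1.0, 0.007, -0.003]]
force: [-0.5, 0.1, -2.6]
width: 0.0418
```

View pics/w10.png

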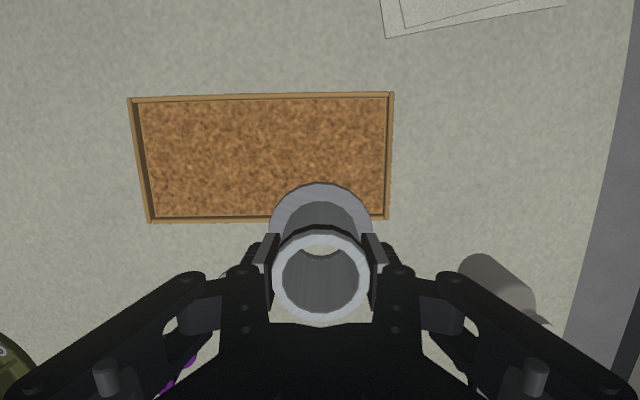

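```bash
python3 - <<'E'
from h import *
import pickle;m=pickle.load(open('m.pkl','rb'))
q=np.array([onplane(m,p,.02)[:2] for p in[(128,99),(393,93),(388,219),(148,221)]]);print(q.round(4),q.mean(0))
E
```

```text
[[0.3598 0.4306]
 [0.6545 0.4326]
 [0.6562 0.2869]
 [0.361  0.2868]] [0.50788071 0.35922607]
```

```bash
python3 -m creep '[[[0,2,-2,0,0,0],[0,0,-4,0,0,0],[0,0,-4,0,0,0],[0,0,-3.5,0,0,0],[0,0,-1.5,0,0,0],[0,0,0,0,0,0],[0,0,0,0,0,0]]]'
```

```text
t: 27.35
tool_pos: [0.5796, 0.3447, 0.0615]
tool_rot: [[0.016, 1.0, -0.025], [0.004, -0.025, -1.0], [-1.0, 0.016, -0.005]]
force: [0.1, -0.7, -1.9]
width: 0.0418
```

```bash
python3 -m creep '[[[-0.8,1,-0.5,-0.2,0.9,1.2],[0,0,-1,0,0,0],[0,0,-0.8,0,0,0],[0,0,0,0,0,0],[0,0,0,0,0,0]]]'
```

```text
t: 27.85
tool_pos: [0.5743, 0.3577, 0.0426]
tool_rot: [[0.006, 1.0, -0.002], [0.007, -0.002, -1.0], [-1.0, 0.006, -0.007]]
force: [0.0, 0.1, -2.5]
width: 0.0424
```

```bash
python3 -m creep '[[[0,0,-0.7,-0.4,0.3,0],[0,0,-0.2,0,0,0],[0,0,0,0,0,0],[0,0,0,0,0,0]]]'
```

```text
t: 28.25
tool_pos: [0.5746, 0.3579, 0.0337]
tool_rot: [[0.001, 1.0, -0.002], [-0.0, -0.002, -1.0], [-1.0, 0.001, 0.0]]
force: [0.4, -0.7, -1.0]
width: 0.0422
```

```bash
python3 -m creep '[[[0,0,0,0,0,0],[0,0,0,0,0,0],[0,0,0,0,0,0],[0,0,3,0,0,0],[0,0,4,0,0,0],[0,0,4,0,0,0],[0,0,4,0,0,0],[0,0,4,0,0,0],[0,0,2,0,0,0]]]' 5.8; python3 -m creep '[[[-0.8,-2.8,0,0,0,0],[-1.4,-4.6,0,0,0,0],[-1.4,-4.6,0,0,0,0],[-1.4,-4.6,0,0,0,0],[-1.4,-4.6,0,0,0,0],[-1.4,-4.6,0,0,0,0],[-1.4,-4.6,0,0,0,0],[-1.4,-4.6,0,0,0,0],[-1.4,-4.6,0,0,0,0],[0,-3,0,0,0,0],[0,0,0,0,0,0],[0,0,0,0,0,0]]]' 7.5; python3 look.py w11.png
```

```text
t: 29.15
tool_pos: [0.5731, 0.3556, 0.2495]
tool_rot: [[-0.0, 1.0, -0.004], [-0.003, -0.004, -1.0], [-1.0, -0.0, 0.003]]
force: [-0.1, -0.5, -0.1]
width: 0.0579
t: 30.35
tool_pos: [0.4512, -0.0819, 0.2556]
tool_rot: [[0.019, 1.0, -0.006], [0.019, -0.006, -1.0], [-1.0, 0.018, -0.019]]
force: [0.1, -0.2, -0.4]
width: 0.0751
```

View pics/w11.png

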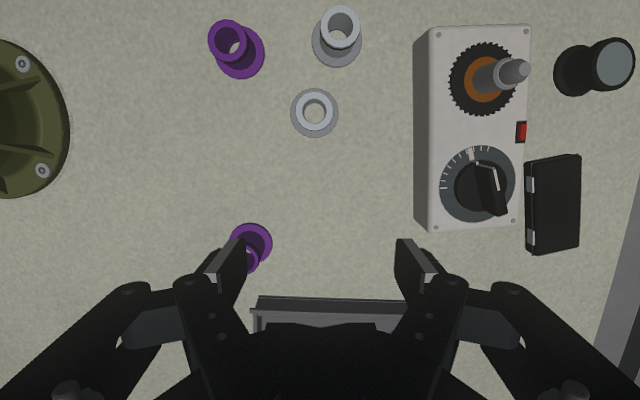

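```bash
python3 fit.py w11.png 314 112;  python3 fit.py w11.png 340 26
```

```text
sleeve [ 0.4489 -0.0008] -65.50057983398438
sleeve [0.4773 0.0865] -58.39299392700195
```

```bash
python3 -m creep '[[[0,3.5,-3,-1.1,1,0],[0,4,-4,0,0,0],[0,0,-4,0,0,0],[0,0,-3.5,0,0,0],[0,0,0,0,0,0],[0,0,0,0,0,0]]]'
```

```text
t: 31.0
tool_pos: [0.4529, 0.0021, 0.1097]
tool_rot: [[0.006, 1.0, 0.007], [-0.002, 0.007, -1.0], [-1.0, 0.006, 0.002]]
force: [0.5, 0.1, 0.4]
width: 0.0748
```

```bash
python3 -m creep '[[[-0.4,-0.35,-1,0,0.3,-0.4],[0,0,-3,0,0,0],[0,0,-2.5,0,0,0],[0,0,0,0,0,0],[0,0,0,0,0,0]]]'
```

```text
t: 31.5
tool_pos: [0.4549, 0.0008, 0.0494]
tool_rot: [[0.012, 1.0, 0.001], [0.004, 0.001, -1.0], [-1.0, 0.012, -0.004]]
force: [0.4, -0.2, 1.4]
width: 0.0752
```

```bash
python3 -m creep '[[[-0.7,-0.25,-1,-0.2,0.9,0],[0,0,-1,0,0,0],[0,0,0,0,0,0],[0,0,0,0,0,0]]]'
```

```text
t: 31.9
tool_pos: [0.4504, -0.001, 0.0326]
tool_rot: [[0.001, 1.0, 0.002], [0.005, 0.002, -1.0], [-1.0, 0.001, -0.005]]
force: [0.8, -0.1, 0.0]
width: 0.0751
```

```bash
python3 -m creep '[[[-0.1,-0.05,-0.6,-0.3,0,0],[0,0,0,0,0,0]]]';python3 -m creep '[[[0,0,0,0,0,0],[0,0,0,0,0,0],[0,0,0,0,0,0],[0,0,0,0,0,0],[0,0,0,0,0,0]]]' 3 60
```

```text
t: 32.1
tool_pos: [0.45, -0.0012, 0.0272]
tool_rot: [[0.003, 1.0, 0.002], [0.001, 0.002, -1.0], [-1.0, 0.003, -0.001]]
force: [0.3, 0.1, 0.1]
width: 0.0753
t: 32.6
tool_pos: [0.45, -0.0011, 0.0279]
tool_rot: [[0.002, 1.0, 0.002], [0.002, 0.002, -1.0], [-1.0, 0.002, -0.002]]
force: [-0.1, -0.1, -0.1]
width: 0.0422
```

Delta to stage (0.187, 0.034).

```bash
python3 -m creep '[[[0,0,2,0,0,0],[0,0,4,0,0,0],[0,0,4,0,0,0],[0,0,4,0,0,0],[0,0,2,0,0,0],[2,0.4,0,0,0,0],[4,0.7,0,0,0,0],[4,0.7,0,0,0,0],[4,0.7,0,0,0,0],[4,0.7,0,0,0,0],[0,0,0,0,0,0],[0,0,0,0,0,0]]]'; python3 fh.py w12.png .0275
```

```text
t: 33.8
tool_pos: [0.6302, 0.0344, 0.1851]
tool_rot: [[-0.007, 1.0, 0.009], [0.005, 0.009, -1.0], [-1.0, -0.007, -0.005]]
force: [-0.3, -1.1, -2.5]
width: 0.0421
held at [0.6302 0.0344] tcp [0.6302 0.0344 0.1851] -57.48505783081055
```

```bash
python3 -m creep '[[[0.7,-0.15,-0.6,-0.3,-0.4,-0.5],[0,0,-0.5,0,0,0],[0,0,0,0,0,0],[0,0,0,0,0,0]]]'
```

```text
t: 34.25
tool_pos: [0.6347, 0.034, 0.1744]
tool_rot: [[0.002, 1.0, -0.0], [0.006, -0.0, -1.0], [-1.0, 0.002, -0.006]]
force: [-0.9, 0.3, -1.2]
width: 0.0425
```

```bash
python3 -m creep '[[[0.2,-0.1,0,-0.3,0,0],[0,0,-0.5,0,0,0],[0,0,0,0,0,0],[0,0,0,0,0,0]]]'
```

```text
t: 34.65
tool_pos: [0.6366, 0.0333, 0.1704]
tool_rot: [[0.004, 1.0, -0.0], [0.003, -0.0, -1.0], [-1.0, 0.004, -0.003]]
force: [-0.3, 0.1, -3.1]
width: 0.0422
```

```bash
python3 -m creep '[[[0,0,-0.8,0,0,0],[0,0,-0.8,0,0,0],[0,0,-0.8,0,0,0],[0,0,-0.3,0,0,0],[0,0,0,0,0,0],[0,0,0,0,0,0]]]'
```

```text
t: 35.25
tool_pos: [0.636, 0.0332, 0.1398]
tool_rot: [[0.002, 1.0, -0.0], [0.002, -0.0, -1.0], [-1.0, 0.002, -0.002]]
force: [-0.6, 0.1, -2.9]
width: 0.042
```

```bash
python3 -m creep '[[[0,0,-0.4,0,0,0],[0,0,-0.2,0,0,0],[0,0,0,0,0,0],[0,0,0,0,0,0]]]'
```

```text
t: 35.65
tool_pos: [0.6371, 0.0327, 0.1389]
tool_rot: [[0.004, 1.0, -0.0], [0.005, -0.0, -1.0], [-1.0, 0.004, -0.005]]
force: [0.2, 0.1, -1.9]
width: 0.0419
```

```bash
python3 -m creep '[[[0,0,-0.3,0,0,0],[0,0,-0.3,0,0,0],[0,0,0,0,0,0],[0,0,0,0,0,0]]]'
```

```text
t: 36.05
tool_pos: [0.6374, 0.0326, 0.1381]
tool_rot: [[0.004, 1.0, -0.0], [0.008, -0.0, -1.0], [-1.0, 0.004, -0.008]]
force: [-1.0, 1.0, -0.1]
width: 0.0424
```

```bash
python3 -m creep '[[[0,0,2,-0.4,0,0],[0,0,3,0,0,0],[0,0,1.5,0,0,0],[-0.8,-2.5,0,0,0,0],[-1.5,-4.5,0,0,0,0],[-1.5,-4.5,0,0,0,0],[-1.5,-4.5,0,0,0,0],[-1.5,-4.5,0,0,0,0],[-1.5,-4.5,0,0,0,0],[-1.5,-4.5,0,0,0,0],[-1.5,-4.5,0,0,0,0],[-1.5,-4.5,0,0,0,0]]]';python3 -m creep '[[[0,0,0,0,0,0],[0,0,0,0,0,0],[0,0,0,0,0,0]]]';python3 look.py w13.png
```

```text
t: 37.25
tool_pos: [0.5081, -0.351, 0.198]
tool_rot: [[0.009, 1.0, 0.024], [0.002, 0.024, -1.0], [-1.0, 0.009, -0.001]]
force: [0.4, 0.3, -2.0]
width: 0.042
t: 37.55
tool_pos: [0.5003, -0.3623, 0.1974]
tool_rot: [[0.007, 1.0, 0.006], [-0.005, 0.006, -1.0], [-1.0, 0.007, 0.005]]
force: [0.3, -0.0, -2.7]
width: 0.0423
```

View pics/w13.png

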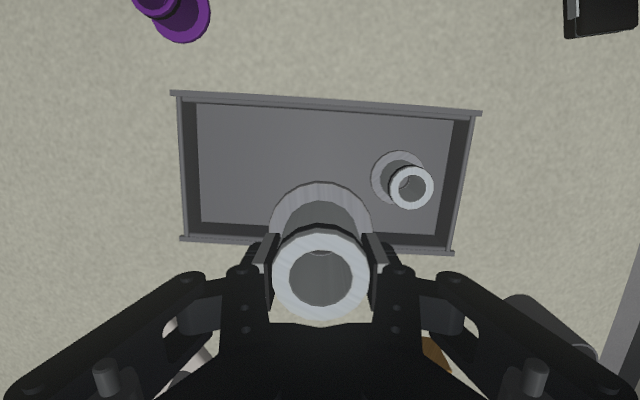

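```bash
python3 - <<'E'
from h import *
import pickle;m=pickle.load(open('m.pkl','rb'))
q=np.array([onplane(m,p,.045)[:2] for p in[(172,93),(480,113),(453,253),(180,239)]]);print(q.round(4),q.mean(0))
c=q.mean(0);print(onplane(m,(412,188),.066)[:2],onplane(m,(400,179),.014)[:2])
E
```

```text
[[ 0.3569 -0.2699]
 [ 0.6615 -0.287 ]
 [ 0.6529 -0.4397]
 [ 0.3468 -0.4232]] [ 0.50454631 -0.35496783]
[ 0.59162805 -0.3595115 ] [ 0.59422233 -0.361076  ]
```

```bash
python3 -m creep '[[[0.2,0.6,-2,0.3,0.4,0],[0,0,-4,0,0,0],[0,0,-4,0,0,0],[0,0,-2.5,0,0,0],[0,0,0,0,0,0],[0,0,0,0,0,0]]]'
```

```text
t: 38.2
tool_pos: [0.509, -0.3417, 0.0616]
tool_rot: [[-0.002, 1.0, 0.025], [0.008, 0.025, -1.0], [-1.0, -0.002, -0.008]]
force: [-0.1, -0.9, -1.6]
width: 0.0422
```

```bash
python3 -m creep '[[[-0.5,-1.3,-0.5,-0.4,0,-1.2],[0,0,-1,0,0,0],[0,0,-0.6,0,0,0],[0,0,0,0,0,0],[0,0,0,0,0,0]]]'
```

```text
t: 38.7
tool_pos: [0.5065, -0.3564, 0.0425]
tool_rot: [[0.004, 1.0, 0.004], [-0.003, 0.004, -1.0], [-1.0, 0.004, 0.003]]
force: [-0.1, -0.2, -2.5]
width: 0.0422
```

```bash
python3 -m creep '[[[0,0,-0.6,0.2,0.2,0],[0,0,-0.2,0,0,0],[0,0,0,0,0,0],[0,0,0,0,0,0]]]'
```

```text
t: 39.1
tool_pos: [0.5071, -0.3568, 0.0347]
tool_rot: [[0.001, 1.0, 0.004], [0.001, 0.004, -1.0], [-1.0, 0.001, -0.001]]
force: [0.2, -0.4, -2.3]
width: 0.0424
```

```bash
python3 -m creep '[[[0,0,-0.2,0,0,0],[0,0,0,0,0,0]]]'; python3 -m creep '[[[0,0,0,0,0,0],[0,0,0,0,0,0],[0,0,0,0,0,0],[0,0,3,0,0,0],[0,0,4,0,0,0],[0,0,4,0,0,0],[0,0,4,0,0,0],[0,0,4,0,0,0],[0,0,2,0,0,0]]]' 5.8; python3 -m creep '[[[0,3,0,0,0,0],[-0.4,4.6,0,0,0,0],[-0.4,4.6,0,0,0,0],[-0.4,4.6,0,0,0,0],[-0.4,4.6,0,0,0,0],[-0.4,4.6,0,0,0,0],[-0.4,4.6,0,0,0,0],[-0.4,4.6,0,0,0,0],[0,0,0,0,0,0],[0,0,0,0,0,0]]]' 7.5; python3 look.py w14.png
```

```text
t: 39.3
tool_pos: [0.5076, -0.3572, 0.0343]
tool_rot: [[0.002, 1.0, 0.004], [0.001, 0.004, -1.0], [-1.0, 0.002, -0.001]]
force: [0.2, 0.3, -2.3]
width: 0.0422
t: 40.2
tool_pos: [0.505, -0.3558, 0.2489]
tool_rot: [[-0.002, 1.0, 0.003], [0.002, 0.003, -1.0], [-1.0, -0.002, -0.002]]
force: [0.4, -0.4, -0.1]
width: 0.058
t: 41.2
tool_pos: [0.4725, 0.0036, 0.2547]
tool_rot: [[0.009, 1.0, -0.002], [0.001, -0.002, -1.0], [-1.0, 0.009, -0.001]]
force: [-0.0, -0.5, 0.6]
width: 0.075
```

View pics/w14.png

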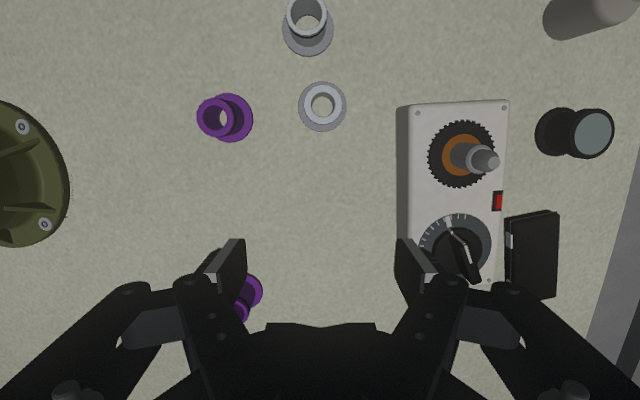

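```bash
python3 fit.py w14.png 322 104;  python3 fit.py w14.png 305 15; python3 - <<'E'
import cv2
im=cv2.imread('pics/w14.png');cv2.imwrite('pics/w14c.png',cv2.resize(im[190:300,400:520],None,fx=5,fy=5,interpolation=2))
E
```

```text
sleeve [0.4778 0.0879] -65.34747314453125
sleeve [0.4607 0.18  ] -50.89338302612305
```

```bash
python3 -m creep '[[[0.2,4,-3,0,0.5,0],[0.2,4,-4,0,0,0],[0,0,-4,0,0,0],[0,0,-3.5,0,0,0],[0,0,0,0,0,0],[0,0,0,0,0,0]]]'
```

```text
t: 41.85
tool_pos: [0.4812, 0.0764, 0.1097]
tool_rot: [[0.009, 1.0, -0.02], [0.003, -0.02, -1.0], [-1.0, 0.009, -0.003]]
force: [0.2, -1.0, 0.4]
width: 0.0751
```

View pics/w14c.png

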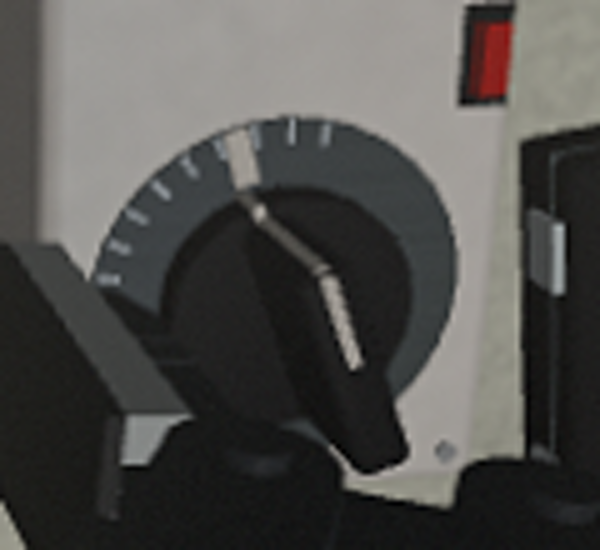

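```bash
python3 -m creep '[[[-0.35,1.1,-1,-0.2,0.5,1],[0,0,-3,0,0,0],[0,0,-2,0,0,0],[0,0,0,0,0,0],[0,0,0,0,0,0]]]'
```

```text
t: 42.35
tool_pos: [0.4843, 0.0908, 0.0555]
tool_rot: [[0.012, 1.0, -0.001], [0.008, -0.001, -1.0], [-1.0, 0.012, -0.008]]
force: [0.4, 0.7, 1.3]
width: 0.0751
```

```bash
python3 -m creep '[[[-0.75,-0.4,-1,-0.4,0.8,0],[0,0,-1.2,0,0,0],[0,0,0,0,0,0],[0,0,0,0,0,0]]]'
```

```text
t: 42.75
tool_pos: [0.4786, 0.0879, 0.0351]
tool_rot: [[0.001, 1.0, -0.001], [0.004, -0.001, -1.0], [-1.0, 0.001, -0.004]]
force: [1.0, -0.8, 0.2]
width: 0.0749
```

```bash
python3 -m creep '[[[-0.1,-0.1,-0.8,-0.2,0,0],[0,0,0,0,0,0]]]';python3 -m creep '[[[0,0,0,0,0,0],[0,0,0,0,0,0],[0,0,0,0,0,0],[0,0,0,0,0,0],[0,0,0,0,0,0]]]' 3 60
```

```text
t: 42.95
tool_pos: [0.4777, 0.087, 0.0268]
tool_rot: [[0.002, 1.0, -0.0], [0.001, -0.0, -1.0], [-1.0, 0.002, -0.001]]
force: [-0.5, 0.4, 1.1]
width: 0.075
t: 43.45
tool_pos: [0.478, 0.0869, 0.0272]
tool_rot: [[0.002, 1.0, -0.001], [0.001, -0.001, -1.0], [-1.0, 0.002, -0.001]]
force: [0.5, 0.3, 0.1]
width: 0.0429
```

Delta (0.159, −0.054).

```bash
python3 -m creep '[[[0,0,2,0,0,0],[0,0,4,0,0,0],[0,0,4,0,0,0],[0,0,4,0,0,0],[0,0,2,0,0,0],[2,-0.7,0,0,0,0],[4,-1.4,0,0,0,0],[4,-1.4,0,0,0,0],[4,-1.4,0,0,0,0],[2,-0.6,0,0,0,0],[0,0,0,0,0,0],[0,0,0,0,0,0]]]'; python3 fh.py w15.png .027
```

```text
t: 44.65
tool_pos: [0.638, 0.0315, 0.1874]
tool_rot: [[-0.006, 1.0, 0.008], [0.003, 0.008, -1.0], [-1.0, -0.006, -0.003]]
force: [-1.1, -0.7, -1.9]
width: 0.042
held at [0.6387 0.033 ] tcp [0.638  0.0315 0.1874] -60.73550796508789
```

```bash
python3 -m creep '[[[-0.1,0.1,-0.8,-0.2,-0.3,-0.4],[0,0,-0.8,0,0,0],[0,0,0,0,0,0],[0,0,0,0,0,0]]]'
```

```text
t: 45.1
tool_pos: [0.6335, 0.0359, 0.1699]
tool_rot: [[-0.002, 1.0, 0.003], [0.004, 0.003, -1.0], [-1.0, -0.002, -0.004]]
force: [0.9, -0.1, -1.4]
width: 0.0426
```

```bash
python3 -m creep '[[[0.35,-0.35,0,0,0,0],[0,0,0,0,0,0],[0,0,0,0,0,0]]]'
```

```text
t: 45.4
tool_pos: [0.6373, 0.0328, 0.1706]
tool_rot: [[-0.001, 1.0, 0.004], [0.005, 0.005, -1.0], [-1.0, -0.001, -0.005]]
force: [-0.3, 0.2, -1.5]
width: 0.0427
```

```bash
python3 -m creep '[[[-0.05,-0.05,-0.8,0,0,0],[0,0,-0.8,0,0,0],[0,0,-0.8,0,0,0],[0,0,-0.2,0,0,0],[0,0,0,0,0,0],[0,0,0,0,0,0]]]'
```

```text
t: 46.0
tool_pos: [0.6363, 0.0319, 0.1415]
tool_rot: [[-0.003, 1.0, 0.004], [0.004, 0.004, -1.0], [-1.0, -0.003, -0.004]]
force: [0.4, -0.2, -1.2]
width: 0.0424
```

```bash
python3 -m creep '[[[0,0,-0.4,0,0,0],[0,0,-0.3,0,0,0],[0,0,0,0,0,0],[0,0,0,0,0,0]]]'
```

```text
t: 46.4
tool_pos: [0.6369, 0.0317, 0.1369]
tool_rot: [[-0.001, 1.0, 0.004], [0.006, 0.004, -1.0], [-1.0, -0.001, -0.006]]
force: [0.8, -0.3, -0.7]
width: 0.0428
```

```bash
python3 -m creep '[[[0,0,-0.3,0,0,0],[0,0,-0.2,0,0,0],[0,0,0,0,0,0],[0,0,0,0,0,0]]]'
```

```text
t: 46.8
tool_pos: [0.637, 0.0317, 0.1363]
tool_rot: [[-0.001, 1.0, 0.004], [0.008, 0.004, -1.0], [-1.0, -0.001, -0.008]]
force: [-1.1, 0.6, -0.2]
width: 0.0427
```

```bash
python3 - <<'E'
from h import *
a=bot.get_image('scene');b=bot.get_image('side')
A=cv2.resize(a[180:270,255:355],None,fx=4,fy=4);B=cv2.resize(b[130:220,280:380],None,fx=4,fy=4)
cv2.imwrite('pics/ss8.png',np.hstack([A,B]))
E
```

```text
(no output)
```

View pics/ss8.png

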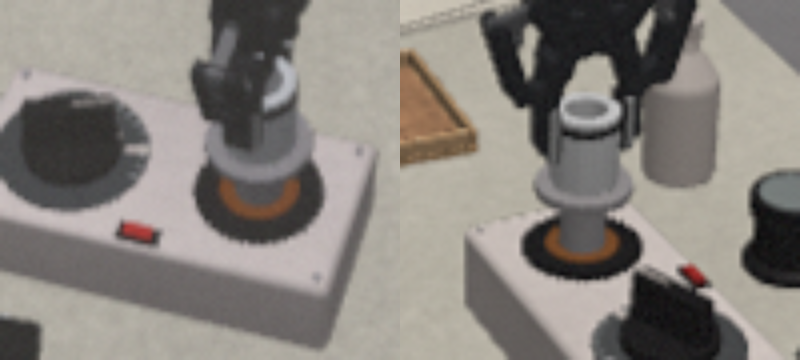

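```bash
python3 -m creep '[[[0,0,2,-0.4,0,0],[0,0,3,0,0,0],[0,0,1.5,0,0,0],[-1.5,-2.5,0,0,0,0],[-2.4,-4.3,0,0,0,0],[-2.4,-4.3,0,0,0,0],[-2.4,-4.3,0,0,0,0],[-2.4,-4.3,0,0,0,0],[-2.4,-4.3,0,0,0,0],[-2.4,-4.3,0,0,0,0],[-2.4,-4.3,0,0,0,0],[-2.4,-4.3,0,0,0,0]]]';python3 -m creep '[[[0,0,0,0,0,0],[0,0,0,0,0,0],[0,0,0,0,0,0]]]';python3 look.py w16.png
```

```text
t: 48.1
tool_pos: [0.4281, -0.3337, 0.1973]
tool_rot: [[0.006, 1.0, 0.025], [0.001, 0.025, -1.0], [-1.0, 0.006, -0.001]]
force: [0.3, -0.7, -2.1]
width: 0.0427
t: 48.4
tool_pos: [0.4208, -0.3428, 0.1971]
tool_rot: [[0.006, 1.0, 0.008], [-0.002, 0.008, -1.0], [-1.0, 0.006, 0.002]]
force: [0.2, 0.2, -1.5]
width: 0.0427
```

View pics/w16.png

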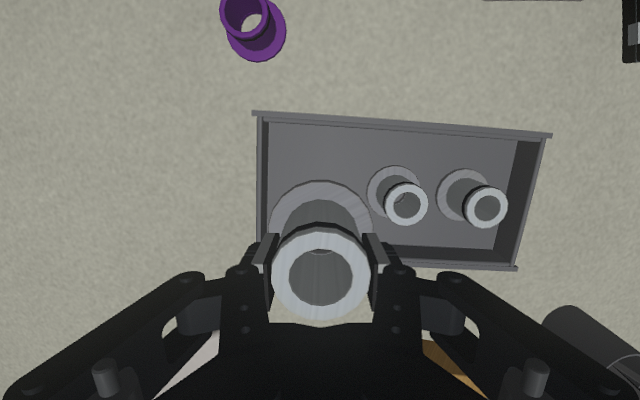

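```bash
python3 -m creep '[[[-0.2,-0.6,-2,0,0,0],[0,0,-4,0,0,0],[0,0,-4,0,0,0],[0,0,-2.5,0,0,0],[0,0,0,0,0,0],[0,0,0,0,0,0]]]'
```

```text
t: 49.05
tool_pos: [0.4285, -0.3392, 0.0682]
tool_rot: [[0.01, 1.0, 0.029], [-0.001, 0.029, -1.0], [-1.0, 0.01, 0.001]]
force: [0.0, 0.0, -1.4]
width: 0.0427
```

```bash
python3 -m creep '[[[-0.9,-1,-0.5,0,0.6,-1.5],[0,0,-1.2,0,0,0],[0,0,-1,0,0,0],[0,0,0,0,0,0],[0,0,0,0,0,0]]]'
```

```text
t: 49.55
tool_pos: [0.4226, -0.3509, 0.0431]
tool_rot: [[0.005, 1.0, 0.004], [-0.004, 0.004, -1.0], [-1.0, 0.005, 0.004]]
force: [-0.2, 0.3, -1.5]
width: 0.0427
```

```bash
python3 -m creep '[[[0,0,-0.7,0.2,0.2,0],[0,0,-0.4,0,0,0],[0,0,0,0,0,0],[0,0,0,0,0,0]]]'
```

```text
t: 49.95
tool_pos: [0.4233, -0.3512, 0.0332]
tool_rot: [[0.003, 1.0, 0.004], [0.001, 0.004, -1.0], [-1.0, 0.003, -0.001]]
force: [-0.2, 1.0, -0.8]
width: 0.0427
```

Release, rise, then to view s6 (0.4607, 0.180): TCP about (0.46, 0.10).

```bash
python3 -m creep '[[[0,0,-0.1,0,0,0],[0,0,0,0,0,0],[0,0,0,0,0,0],[0,0,3,0,0,0],[0,0,4,0,0,0],[0,0,4,0,0,0],[0,0,4,0,0,0],[0,0,4,0,0,0],[0,0,2,0,0,0]]]' 5.8; python3 -m creep '[[[1,3,0,0,0,0],[1,4.6,0,0,0,0],[1,4.6,0,0,0,0],[1,4.6,0,0,0,0],[0.5,4.6,0,0,0,0],[0,4.6,0,0,0,0],[0,4.6,0,0,0,0],[0,4.6,0,0,0,0],[0,4.6,0,0,0,0],[0,4.6,0,0,0,0],[0,0,0,0,0,0],[0,0,0,0,0,0]]]' 7.5; python3 look.py w17.png
```

```text
t: 50.85
tool_pos: [0.4206, -0.35, 0.2462]
tool_rot: [[-0.002, 1.0, 0.002], [0.002, 0.002, -1.0], [-1.0, -0.002, -0.002]]
force: [0.9, -0.7, -0.7]
width: 0.0583
t: 52.05
tool_pos: [0.4635, 0.1064, 0.2533]
tool_rot: [[0.017, 1.0, -0.006], [0.003, -0.006, -1.0], [-1.0, 0.017, -0.003]]
force: [1.3, -0.6, 0.2]
width: 0.0752
```

View pics/w17.png

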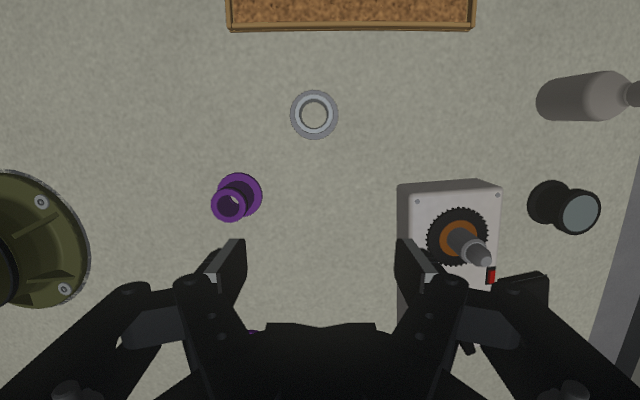

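```bash
python3 fit.py w17.png 314 114
```

```text
sleeve [0.4603 0.1812] -61.828704833984375
```

```bash
python3 -m creep '[[[0,3.8,-3,0,0.8,0],[0,3.8,-4,0,0,0],[0,0,-4,0,0,0],[0,0,-3.5,0,0,0],[0,0,0,0,0,0],[0,0,0,0,0,0]]]'
```

```text
t: 52.7
tool_pos: [0.468, 0.178, 0.1082]
tool_rot: [[0.011, 1.0, -0.021], [0.009, -0.021, -1.0], [-1.0, 0.011, -0.01]]
force: [-0.1, -0.7, 0.5]
width: 0.075
```

```bash
python3 -m creep '[[[-0.8,0.3,-1,-0.5,0.6,1.2],[0,0,-3,0,0,0],[0,0,-2,0,0,0],[0,0,0,0,0,0],[0,0,0,0,0,0]]]'
```

```text
t: 53.2
tool_pos: [0.465, 0.1826, 0.0548]
tool_rot: [[0.011, 1.0, 0.0], [0.009, 0.0, -1.0], [-1.0, 0.011, -0.009]]
force: [0.3, 0.7, 0.3]
width: 0.0751
```

```bash
python3 -m creep '[[[-0.5,-0.15,-1,-0.5,0.7,0],[0,0,-1.2,0,0,0],[0,0,0,0,0,0],[0,0,0,0,0,0]]]'
```

```text
t: 53.6
tool_pos: [0.4618, 0.1826, 0.0346]
tool_rot: [[0.002, 1.0, 0.001], [0.004, 0.001, -1.0], [-1.0, 0.002, -0.004]]
force: [-0.6, -0.2, 0.4]
width: 0.0751
```

```bash
python3 -m creep '[[[-0.1,-0.2,-0.8,-0.2,0,0],[0,0,0,0,0,0],[0,0,0,0,0,0]]]'
```

```text
t: 53.9
tool_pos: [0.461, 0.1804, 0.0262]
tool_rot: [[0.003, 1.0, 0.001], [0.0, 0.001, -1.0], [-1.0, 0.003, -0.0]]
force: [-0.6, 1.3, -0.2]
width: 0.075
```

```bash
python3 -m creep '[[[0,0,0,0,0,0],[0,0,0,0,0,0],[0,0,0,0,0,0],[0,0,0,0,0,0],[0,0,0,0,0,0]]]' 3 60
```

```text
t: 54.4
tool_pos: [0.4611, 0.1806, 0.0267]
tool_rot: [[0.003, 1.0, 0.001], [0.001, 0.001, -1.0], [-1.0, 0.003, -0.001]]
force: [0.1, 0.2, -0.4]
width: 0.0418
```

```bash
python3 -m creep '[[[0,0,2,0,0,0],[0,0,4,0,0,0],[0,0,4,0,0,0],[0,0,4,0,0,0],[0,0,2,0,0,0],[2,-2,0,0,0,0],[4,-3,0,0,0,0],[4,-3,0,0,0,0],[4,-3,0,0,0,0],[3,-3,0,0,0,0],[0,0,0,0,0,0],[0,0,0,0,0,0]]]'; python3 fh.py w18.png .027
```

```text
t: 55.6
tool_pos: [0.6279, 0.0344, 0.1848]
tool_rot: [[-0.009, 1.0, 0.009], [-0.006, 0.009, -1.0], [-1.0, -0.009, 0.006]]
force: [-0.0, 0.8, -3.6]
width: 0.0419
held at [0.6281 0.0348] tcp [0.6279 0.0344 0.1848] -58.2482795715332
```

```bash
python3 -m creep '[[[1.1,-0.4,-0.5,0.3,-0.5,-0.5],[0,0,0,0,0,0],[0,0,0,0,0,0]]]'
```

```text
t: 55.95
tool_pos: [0.6378, 0.0329, 0.1787]
tool_rot: [[-0.001, 1.0, 0.004], [0.002, 0.004, -1.0], [-1.0, -0.001, -0.002]]
force: [0.6, -0.9, -3.5]
width: 0.042
```

```bash
python3 -m creep '[[[-0.1,0,-0.8,0,0,0],[0,0,-0.8,0,0,0],[0,0,-0.8,0,0,0],[0,0,0,0,0,0],[0,0,0,0,0,0]]]'
```

```text
t: 56.45
tool_pos: [0.6353, 0.0356, 0.1522]
tool_rot: [[-0.002, 1.0, 0.008], [0.003, 0.008, -1.0], [-1.0, -0.002, -0.003]]
force: [0.5, 0.1, -2.9]
width: 0.0418
```

```bash
python3 -m creep '[[[0.15,-0.3,0,0,0,0],[0,0,0,0,0,0],[0,0,0,0,0,0]]]'
```

```text
t: 56.75
tool_pos: [0.6373, 0.0322, 0.1526]
tool_rot: [[-0.002, 1.0, 0.008], [0.003, 0.008, -1.0], [-1.0, -0.002, -0.003]]
force: [-0.3, 0.8, -3.4]
width: 0.0421
```

```bash
python3 -m creep '[[[-0.05,0.05,-0.8,0,0,0],[0,0,-0.8,0,0,0],[0,0,-0.5,0,0,0],[0,0,0,0,0,0],[0,0,0,0,0,0]]]'
```

```text
t: 57.25
tool_pos: [0.6366, 0.0326, 0.1295]
tool_rot: [[-0.002, 1.0, 0.007], [0.003, 0.007, -1.0], [-1.0, -0.002, -0.003]]
force: [-0.1, -0.2, -3.3]
width: 0.0419
```

```bash
python3 -m creep '[[[0,0,-1,0,0,0],[0,0,-1,0,0,0],[0,0,-0.7,0,0,0],[0,0,0,0,0,0],[0,0,0,0,0,0]]]'
```

```text
t: 57.75
tool_pos: [0.6363, 0.0327, 0.0997]
tool_rot: [[-0.003, 1.0, 0.007], [0.003, 0.007, -1.0], [-1.0, -0.003, -0.003]]
force: [0.3, 0.2, -2.9]
width: 0.0419
```

```bash
python3 -m creep '[[[0,0,2,0,0,0],[0,0,3,0,0,0],[0,0,3,0,0,0],[0,0,2,0,0,0],[-2.3,4,0,0,0,0],[-2.3,4,0,0,0,0],[-2.3,4,0,0,0,0],[-2.3,4,0,0,0,0],[-2.3,4,0,0,0,0],[-2.3,4,0,0,0,0],[-2.3,4,0,0,0,0],[-2.3,4,0,0,0,0]]]'; python3 -m creep '[[[0,0,0,0,0,0],[0,0,0,0,0,0],[0,0,0,0,0,0]]]'; python3 look.py w19.png
```

```text
t: 58.95
tool_pos: [0.4519, 0.3496, 0.2099]
tool_rot: [[0.014, 1.0, -0.016], [0.003, -0.016, -1.0], [-1.0, 0.014, -0.003]]
force: [0.7, 1.2, -3.6]
width: 0.0421
t: 59.25
tool_pos: [0.4458, 0.3589, 0.2105]
tool_rot: [[0.012, 1.0, -0.001], [0.008, -0.001, -1.0], [-1.0, 0.012, -0.008]]
force: [0.1, -0.4, -3.1]
width: 0.0421
```

View pics/w19.png

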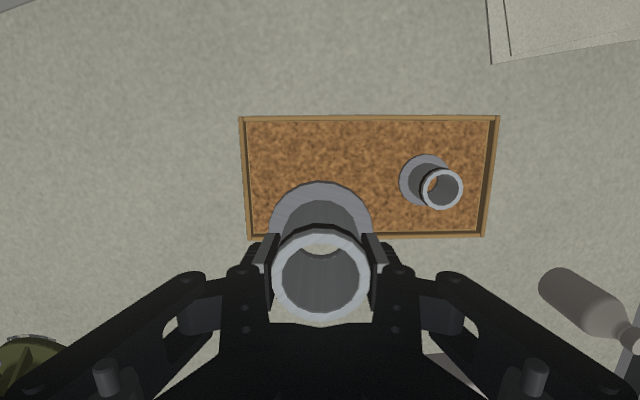

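s3 stands in the tray at (427,180). Lower s6.

```bash
python3 -m creep '[[[0,0,-2,-0.4,0.7,0],[0,0,-4,0,0,0],[0,0,-4,0,0,0],[0,0,-4,0,0,0],[0,0,0,0,0,0],[0,0,0,0,0,0]]]'
```

```text
t: 59.9
tool_pos: [0.4514, 0.3494, 0.063]
tool_rot: [[0.001, 1.0, -0.017], [-0.001, -0.017, -1.0], [-1.0, 0.001, 0.001]]
force: [-0.4, 0.2, -1.7]
width: 0.0422
```

```bash
python3 -m creep '[[[-0.2,0.7,-0.5,0,0,1],[0,0,-1,0,0,0],[0,0,-0.8,0,0,0],[0,0,-0.4,0,0,0],[0,0,0,0,0,0],[0,0,0,0,0,0]]]'
```

```text
t: 60.5
tool_pos: [0.453, 0.3594, 0.0393]
tool_rot: [[0.007, 1.0, 0.001], [0.006, 0.001, -1.0], [-1.0, 0.007, -0.006]]
force: [0.5, 0.3, -3.1]
width: 0.0419
```

```bash
python3 -m creep '[[[0,0,-0.5,-0.3,0.4,0],[0,0,-0.2,0,0,0],[0,0,0,0,0,0],[0,0,0,0,0,0]]]'
```

```text
t: 60.9
tool_pos: [0.4535, 0.36, 0.0327]
tool_rot: [[0.0, 1.0, 0.001], [0.001, 0.001, -1.0], [-1.0, 0.0, -0.001]]
force: [0.3, -0.7, -1.1]
width: 0.0423
```

Release and rise, then move toward the dial; check everything from the fixed cameras.

```bash
python3 -m creep '[[[0,0,0,0,0,0],[0,0,0,0,0,0],[0,0,0,0,0,0],[0,0,3,0,0,0],[0,0,4,0,0,0],[0,0,4,0,0,0],[0,0,4,0,0,0],[0,0,4,0,0,0],[0,0,2,0,0,0]]]' 5.8; python3 -m creep '[[[1,-3,0,0,0,0],[2,-4.5,0,0,0,2],[2,-4.5,0,0,0,2],[2,-4.5,0,0,0,2],[2,-4.5,0,0,0,2],[2,-4.5,0,0,0,2],[2,-4.5,0,0,0,2],[2,-4.5,0,0,0,2],[2,-4.5,0,0,0,2],[2,-4.5,0,0,0,2],[0,0,0,0,0,0],[0,0,0,0,0,0]]]'; python3 - <<'E'
from h import *
cv2.imwrite('pics/s20.png',bot.get_image('scene'));cv2.imwrite('pics/d20.png',bot.get_image('side'));cv2.imwrite('pics/w20.png',bot.get_image('wrist'))
E
```

```text
t: 61.8
tool_pos: [0.4524, 0.3578, 0.2497]
tool_rot: [[-0.001, 1.0, 0.0], [-0.001, 0.0, -1.0], [-1.0, -0.001, 0.001]]
force: [1.1, 0.6, 0.7]
width: 0.0579
t: 63.0
tool_pos: [0.6442, -0.0871, 0.2608]
tool_rot: [[0.012, 0.944, 0.328], [0.014, 0.328, -0.945], [-1.0, 0.016, -0.009]]
force: [0.8, 1.0, 0.6]
width: 0.0579
```

View pics/s20.png

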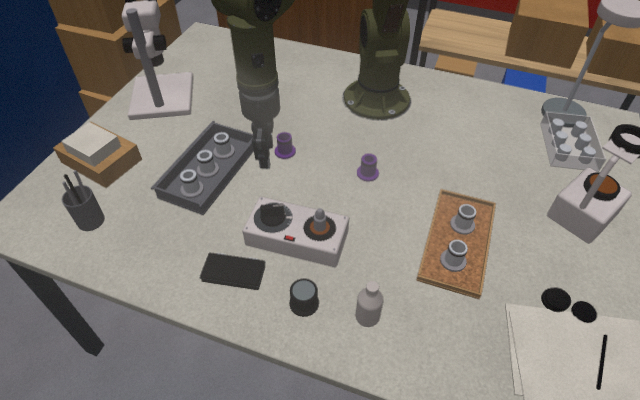

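View pics/d20.png

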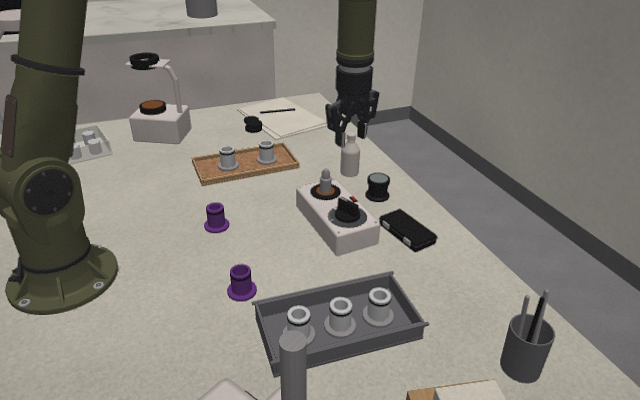

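View pics/w20.png

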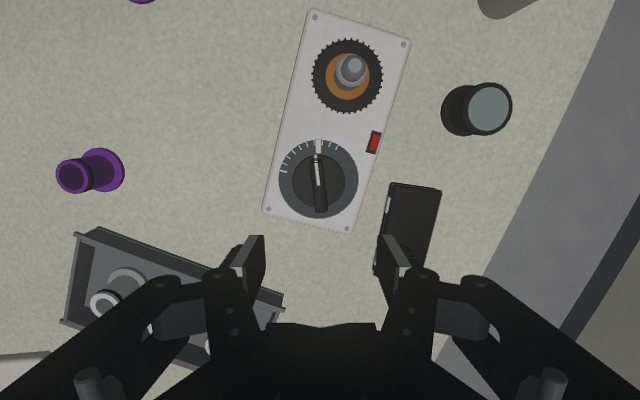

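```bash
python3 -m creep '[[[0,0,-2,-0.8,0.7,0],[0,0,-4,0,0,0],[0,0,-4,0,0,0],[0,0,-2,0,0,0],[0,0,0,0,0,0],[0,0,0,0,0,0]]]'
```

```text
t: 63.75
tool_pos: [0.6426, -0.0706, 0.1341]
tool_rot: [[-0.001, 0.937, 0.349], [0.005, 0.349, -0.937], [-1.0, 0.0, -0.005]]
force: [-0.2, -0.3, 0.4]
width: 0.0579
```

```bash
python3 -m creep '[[[0.25,-1.7,0,-0.3,0,-0.8],[0,0,0,0,0,0],[0,0,0,0,0,0]]]'
```

```text
t: 64.05
tool_pos: [0.6472, -0.0878, 0.1372]
tool_rot: [[0.003, 0.941, 0.337], [-0.001, 0.337, -0.941], [-1.0, 0.003, 0.002]]
force: [-0.5, -0.0, 0.4]
width: 0.0581
```

```bash
python3 -m creep '[[[-0.2,0,-1.5,0,0,0],[0,0,-1.5,0,0,0],[0,0,-1.5,0,0,0],[0,0,-0.6,0,0,0],[0,0,0,0,0,0],[0,0,0,0,0,0]]]'
```

```text
t: 64.65
tool_pos: [0.6446, -0.0884, 0.0817]
tool_rot: [[0.003, 0.942, 0.336], [-0.001, 0.336, -0.942], [-1.0, 0.003, 0.002]]
force: [-0.2, -0.3, 0.0]
width: 0.0579
```

```bash
python3 -m creep '[[[0,0,0,0,0,0],[0,0,0,0,0,0],[0,0,0,0,0,0],[0,0,0,0,0,0],[0,0,0,0,0,0],[0,0,0,0,0,0]]]' 0 110; python3 -m creep '[[[0,0,0,0,0,6],[0,0,0,0,0,6],[0,0,0,0,0,6],[0,0,0,0,0,6],[0,0,0,0,0,6],[0,0,0,0,0,6],[0,0,0,0,0,6],[0,0,0,0,0,6],[0,0,0,0,0,6],[0,0,0,0,0,6],[0,0,0,0,0,0]]]'
```

```text
t: 65.25
tool_pos: [0.6451, -0.0876, 0.083]
tool_rot: [[0.004, 0.941, 0.338], [0.0, 0.338, -0.941], [-1.0, 0.004, 0.001]]
force: [0.6, 0.2, -0.1]
width: 0.0118
t: 66.35
tool_pos: [0.6452, -0.0873, 0.083]
tool_rot: [[0.002, 0.154, 0.988], [0.009, 0.988, -0.154], [-1.0, 0.009, 0.0]]
force: [-0.4, 1.5, -0.1]
width: 0.0122
```

```bash
python3 -m creep '[[[0,0,0,0,0,5],[0,0,0,0,0,5],[0,0,0,0,0,3.5],[0,0,0,0,0,0],[0,0,0,0,0,0]]]'; python3 look.py w21.png; python3 -c "
from workcell import bot;print(bot.state()['wrist_torque'])"
```

```text
t: 66.85
tool_pos: [0.6452, -0.0872, 0.083]
tool_rot: [[-0.0, -0.071, 0.997], [0.01, 0.997, 0.071], [-1.0, 0.01, 0.0]]
force: [-0.8, 1.6, 0.5]
width: 0.012
[-0.05570387  0.22082818 -0.30225873]
```

View pics/w21.png

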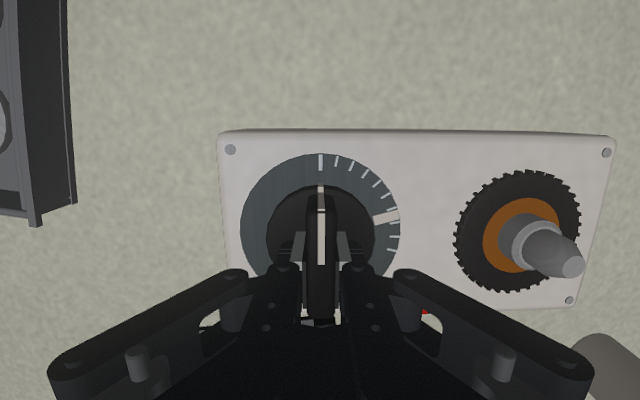

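```bash
python3 -m creep '[[[0,0,0,0,0,0],[0,0,0,0,0,0],[0,0,0,0,0,0],[0,0,0,0,0,0],[0,0,2,0,0,0],[0,0,3,0,0,0],[0,0,4,0,0,0],[0,0,4,0,0,0],[0,0,4,0,0,0],[0,0,0,0,0,0],[0,0,0,0,0,0]]]' 6; python3 look.py w22.png; python3 - <<'E'
from h import *
a=bot.get_image('scene');b=bot.get_image('side');cv2.imwrite('pics/s22.png',a);cv2.imwrite('pics/d22.png',b)
E
```

```text
t: 68.0
tool_pos: [0.6438, -0.0892, 0.259]
tool_rot: [[0.0, -0.067, 0.998], [0.007, 0.998, 0.067], [-1.0, 0.007, 0.001]]
force: [-0.1, 0.0, -0.7]
width: 0.0598
```

View pics/w22.png

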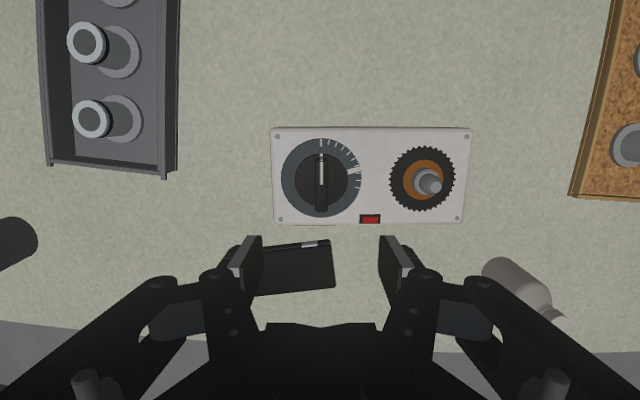

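View pics/d22.png

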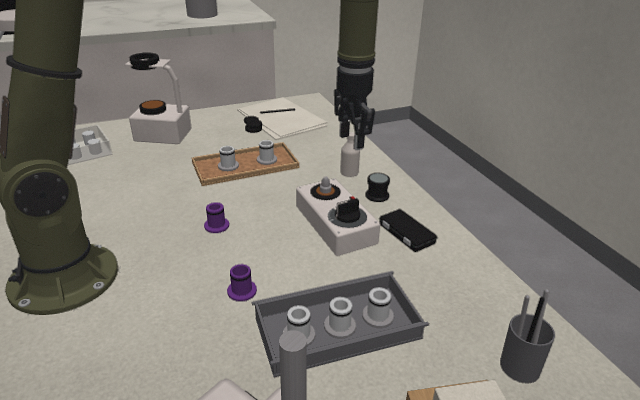

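View pics/s22.png

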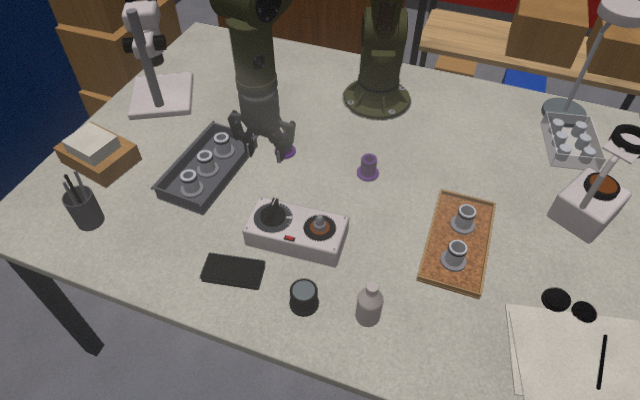

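```bash
python3 - <<'E'
from fit import *
B=np.array([.5055,-.3545]);T=np.array([.508,.354])
for n,p,c,yaw in(('s1',(.590,-.359),B,-3.2),('s4',(.507,-.357),B,-3.2),('s5',(.423,-.351),B,-3.2),('s3',(.575,.358),T,.2),('s6',(.4535,.36),T,.2)):
    o=[]
    for cam,f in(('scene','s22'),('side','d22')):
        x,v=fit(cv2.imread(f'pics/{f}.png'),bot.camera_model(cam),p,.006);o.append(x)
    x=np.mean(o,0);a=np.radians(yaw);d=x-c;print(n,o[0].round(3),o[1].round(3),'local',(d@[[np.cos(a),-np.sin(a)],[np.sin(a),np.cos(a)]]).round(3))
print(bot.state()['t']);bot.job_done()
E
```

```text
s1 [ 0.59 -0.36] [ 0.591 -0.359] local [ 0.085 -0.   ]
s4 [ 0.508 -0.358] [ 0.507 -0.357] local [ 0.002 -0.003]
s5 [ 0.423 -0.352] [ 0.422 -0.351] local [-0.083 -0.001]
s3 [0.572 0.358] [0.574 0.357] local [0.065 0.003]
s6 [0.451 0.361] [0.453 0.361] local [-0.056  0.007]
68.15
the job is handed in; nothing more can be done
```

The job is done and handed in at about 68 s. All five sleeves are tried and sorted, and the dial is back at its stop. No verdict was reported.

- **Dial:** I turned it until the pointer met the broad index mark, and it still stood there when checked with the last sleeve sorted. At the end the pointer meets the zero tick and the pin is low.
- **Trials, right to left:** Sleeves 1, 3 and 4 along the row stopped on the pin's shoulder. Sleeves 2 and 5 went past it to 2–4 mm above the stage, where I lifted them again without letting them touch it. The bore sizes seen in the pictures agree with this.
- **Final positions:** Three sleeves stand in the grey bin at x = +85, +2 and −83 mm from its centre. Two stand in the cork-lined tray at +65 and −56 mm. All are within 7 mm of the long centre line. They look upright in the pictures; I did not measure the tilt.
- **Bystanders and knocks:** The bottle, the loupe, the gauge case and the purple look-alikes look unmoved. I saw no sleeve knocked aside.
- **Where checks disagreed:** The two fixed cameras differed by up to about 11 mm on the sleeve positions in my first hand-picked readings. Fits in the wrist camera's pictures settled this, and gripping the dial fixed where the gauge is. The third shoulder stop came about 2 mm lower than the other two, probably because the sleeve slipped slightly in the grip. The pictures showed it sitting on the shoulder.

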